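# Nest the empty bead vessels after the workshop

### The arm

A 6-joint arm with a two-finger parallel gripper is mounted at the origin on the work surface. World frame = base frame: x ahead of the robot, y to its left, z up, the work surface at z = 0. Lengths are in m, angles in degrees, forces in N, time in s.
With the tool pointing down it reaches from about 0.375 to 0.975 m from the base axis. Payload 3.8 kg.
Tool frame: the origin (TCP) lies between the finger pads; the fingertips stand 8 mm ahead of it and the grasp point (between the pads) lies 11 mm behind it; z points along the fingers, y is the line along which they close (so a half turn about z gives the same grasp; the last joint's range is limited). The gripper opens to 85 mm and grips with 20 to 120 N. Pads are 22 mm wide; open, the fingers measure 114 mm over their backs; the gripper's body (76 mm by 85 mm) begins 54 mm behind the grasp point. The pads swing forward as they close: fully open they stand 13 mm farther back than shut.
Start: joints at [72.886, 15.12, 91.902, -0, 72.978, -2.114], TCP at [0.175, 0.652, 0.203] pointing down, gripper open.
Joint ranges: [-150.88, 150.88], [-54.13, 125.18], [17.81, 147.31], [-75.09, 255.09], [0, 152.58], [-146.25, 146.25]. Speed limits (degrees/s): [147.25, 147.25, 180, 180, 180, 180].

### API

Orientations are given as [roll, pitch, yaw] about the fixed x, y, z axes, in that order (R = Rz(yaw) Ry(pitch) Rx(roll)).
In Python, from rig import readout, optics, arm gives the robot as it stands. The module is installed in compiled form; this text tells all that it offers.
- The arm moves only by the tool arm_command, never from a script. Its argument "deltas" is a list of rows, each an object of numbers: "x", "y", "z": the shift along the tool's x, y, z as a fraction of full scale; "twist": the turn about the tool's z as a fraction of full scale. A call has 1 to 5 rows; each row shifts and turns the commanded pose from where the row before left it, along the tool's axes as they then stand; what a row does not reach is not made up. Full scale, the value 1, is 0.15 m for a shift and pi rad for a turn. A row lasts 1/8 s, in which the tool goes at most 62.5 mm and 10.7 degrees, less where a joint would pass 70% of its speed; a pose out of reach is approached as far as the arm can. A call with a number of a shift or a turn outside -1 to 1 is refused whole. A call with a gripper value outside its range is refused whole. "jaw" is the opening, from -1 (shut) to 1 (fully open), set as the call begins (left out, the last holds). The fingers move at their own pace and stop on an object; "squeeze" is the grip in N (left out, the last holds). Time passes only in rows, so rows that do not move let the fingers close. It gives the time, the measured TCP pose, the force, the opening and the grip force at its end, in the units of the state.
- readout.state(): the state, without advancing time (a new reading comes with each control period).
- optics.camera(name): name is "scene" or "top" or "wrist"; returns a dict with "image" (420x560x3 uint8, blue, green, red), "mtx" (3x3 intrinsics, pixels), "R" (3x3) and "t" (3): a world point X has camera coordinates R X + t; the wrist camera has in their place "mount" (4x4, takes a point from camera to tool coordinates, whose origin is the TCP and whose axes are the flange's). Camera axes: x right, y down, z forward; pixel columns grow to the right and rows downward; lengths in m; the calibration is good to about 2 mm. A picture is of the moment at which its call begins: read the wrist's pose just before it. There is no depth.
- arm.sign_off(): hands the job in; it is judged then, once.
The state is a dict: "clock": time; "qpos": joint angles; "joint_velocities": joint speeds; "joint_torque": joint torques, N m; "ee_pos": TCP position; "tcp_rot": TCP orientation; "contact_force": force on the tool from outside, world axes, zero at the start; "wrist_torque": the same for the moment, N m; "finger_gap": opening from 0.0 (shut) to 1.0 (fully open); "finger_force": force on a finger pad.
Only numpy, scipy, OpenCV 4.12 (cv2) and the standard library are available. Lean on these libraries where they do the work, as an engineer would, in place of code of your own. Each camera call takes 0.05 s, during which the arm holds its last target. There are 200 camera calls.

### The job

The bead workshop is over and its three empty steel vessels must be put away inside one another. The tall narrow cup has been knocked over: before it goes in, stand it up, mouth upward, on the bare table and let go of it. Finish with the middle pot standing in the wide dish and the narrow cup standing in the pot, all mouth upward, with the dish still on its cork coaster. Do not disturb the bead jars or the pliers.

Things in the scene. Friction and masses are not known exactly. Their poses are not given: they have to be found in the camera images.
- coaster: fixed round cork coaster, 130 mm across, 8 mm thick; origin at the centre of its underside, on the table
- dish: the widest and lowest steel vessel, loose, standing on the middle of the coaster with its mouth up: outer diameter 78 mm at the foot growing to 92 mm at the rim, 45 mm high, wall 4 mm, floor 5 mm thick, about 0.35 kg; origin at the centre of its underside, z axis from foot to mouth
- pot: the middle steel vessel, loose, standing on the table with its mouth up: outer diameter 58 mm at the foot growing to 66 mm at the rim, 62 mm high, wall 3 mm, floor 5 mm thick, about 0.18 kg; origin at the centre of its underside, z axis from foot to mouth. Standing in the dish (5 mm above the dish's origin) it rises 22 mm above the dish's rim
- cup: the narrowest, tallest steel vessel, loose, straight-sided: outer diameter 44 mm, 75 mm high, wall 3 mm, floor 5 mm thick, about 0.12 kg; origin at the centre of its underside, z axis from foot to mouth. At first it lies on the table, mouth away from the robot and to its left, axis level, 22 mm up. Standing in the pot (5 mm above the pot's origin) it rises 18 mm above its rim
- jar_a: bystander: closed glass bead jar, loose, 52 mm across, 45 mm high; origin at the centre of its underside
- jar_b: bystander: another such jar, 52 mm across, 45 mm high; origin at the centre of its underside
- pliers: bystander: small jeweller's pliers with red grips lying flat, 130 mm long, 55 mm wide, 12 mm high; x axis towards the jaws, origin near the middle, on the table
Not all that is in view belongs to the job. Leave any yellow look-alike of the cup alone.

How it is judged:
By the outcome, as a careful person would: the job done as asked, in the order asked, and still so for the second after the job is handed in, with the robot touching nothing.
It also fails if it takes over 67 s, if anything falls off the work surface, if the arm or the gripper's body presses on something with over 40 N, if the wrist force passes 120 N, or if a joint passes its speed limit or range.

## Working session

There is one attempt and no reset: what is moved stays moved. The work goes in short steps, Python scripts to look and compute and a tool call to move; the robot and the scene stay as the last step left them, time stands still between calls to the robot, and variables do not carry over. Pictures are saved under pics/ and viewed, at most 12 in all, crops included, and the job is handed in when it is done.

Besides the shell and the picture viewer there is one more tool, called after "Emit:" as name(argument=value, ...), one argument or row to a line, values as JSON. arm_command: Moves the arm, as the interface text tells. Shift numbers are shares of 0.15 m and turn numbers shares of pi rad, none past 1 either way. Its arguments: {"type":"object","properties":{"deltas":{"type":"array","items":{"type":"object","properties":{"x":{"type":"number"},"y":{"type":"number"},"z":{"type":"number"},"twist":{"type":"number"}}}},"jaw":{"type":"number"},"squeeze":{"type":"number"}},"required":["deltas"]}

```bash
mkdir -p pics; python3 - <<'E'
from rig import readout,optics
import cv2,numpy as np
s=readout.state();print(s)
for n in("scene","top"):
    c=optics.camera(n);cv2.imwrite(f"pics/{n}0.png",c["image"]);print(n,c["mtx"],c["R"],c["t"])
print(optics.camera("wrist")["mount"])
E
```

```text
{'clock': 0.0, 'qpos': array([ 7.28859314e+01,  1.51703214e+01,  9.19820243e+01,  1.51066930e-03,
        7.29756419e+01, -2.11280297e+00]), 'joint_velocities': array([ 0.09079463,  0.09268866,  0.07479387, -0.01347663,  0.1322703 ,
        0.0381402 ]), 'joint_torque': array([ 1.20581917e-03, -5.15128040e+01, -3.67320764e+01,  1.10673059e-04,
        1.31482515e-02,  5.43026744e-06]), 'ee_pos': array([0.17446135, 0.65124735, 0.20184114]), 'tcp_rot': array([-1.79872153e+02, -6.16101466e-03,  1.64998284e+02]), 'contact_force': array([-1.18599999, -0.56512427, -0.49907713]), 'wrist_torque': array([0.04886632, 0.02413939, 0.02177596]), 'finger_force': 0.0, 'finger_gap': 0.9965533057189214}
scene [[424.51667362   0.         283.56291165]
 [  0.         424.51667362 205.46745918]
 [  0.           0.           1.        ]] [[ 0.63776141  0.7700786   0.01547038]
 [ 0.57360876 -0.46145349 -0.67678184]
 [-0.51403635  0.44049929 -0.73602106]] [-0.30950864 -0.25220953  1.28715591]
top [[501.77884901   0.         280.45888373]
 [  0.         501.77884901 205.9469755 ]
 [  0.           0.           1.        ]] [[ 8.89111675e-03 -9.99960459e-01 -1.70814618e-04]
 [-9.78564828e-01 -8.66573055e-03 -2.05756609e-01]
 [ 2.05746993e-01  1.99655921e-03 -9.78603182e-01]] [-0.01396063  0.50440058  0.87214102]
[[-4.27338742e-04 -9.47503172e-01 -3.19746080e-01  8.26411911e-02]
 [ 9.99999862e-01 -3.07579862e-04 -4.25042859e-04 -7.73866687e-04]
 [ 3.04382002e-04 -3.19746217e-01  9.47503174e-01 -1.70955485e-01]
 [ 0.00000000e+00  0.00000000e+00  0.00000000e+00  1.00000000e+00]]
```

View pics/scene0.png

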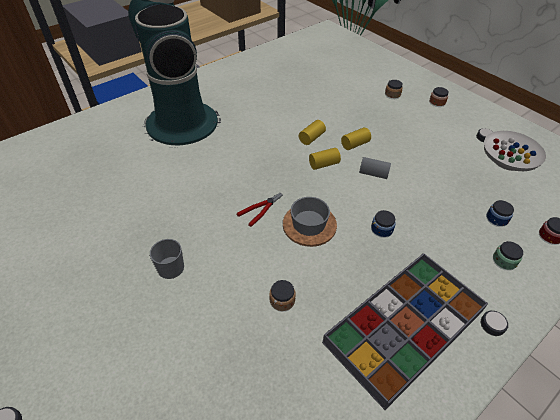

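View pics/top0.png

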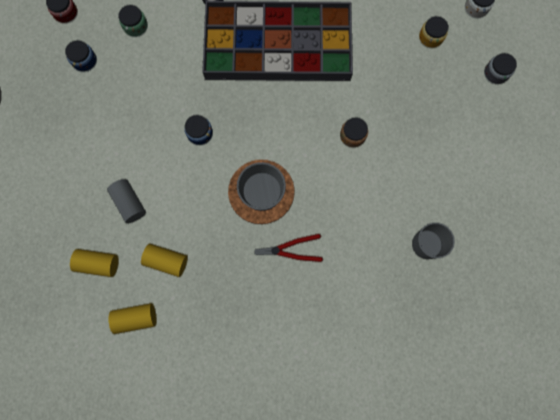

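The scene view shows the grey cup at (375,168), the dish on its coaster at (310,215) and the pot at (168,258). The pliers are at (262,208), and three yellow decoys sit near the cup. In the top view (up is +x, left is +y) the cup is at (126,200), the dish at (262,187) and the pot at (433,241).

```bash
cat > h.py <<'E'
import cv2,numpy as np
from rig import readout,optics
def cast(c,uv,z):
    d=np.linalg.inv(c["mtx"])@np.array([uv[0],uv[1],1.]);o=-c["R"].T@c["t"];d=c["R"].T@d
    return o+d*(z-o[2])/d[2]
def blob(img,lo,hi,box):
    """largest contour of HSV range within box x0,y0,x1,y1"""
    m=cv2.inRange(cv2.cvtColor(cv2.GaussianBlur(img,(3,3),0),cv2.COLOR_BGR2HSV),lo,hi)
    k=np.zeros_like(m);x0,y0,x1,y1=box;k[y0:y1,x0:x1]=m[y0:y1,x0:x1]
    cs,_=cv2.findContours(k,cv2.RETR_EXTERNAL,cv2.CHAIN_APPROX_NONE)
    return max(cs,key=cv2.contourArea)
def wcam():
    from scipy.spatial.transform import Rotation as Ro
    s=readout.state();c=optics.camera("wrist");T=np.eye(4);T[:3,:3]=Ro.from_euler("xyz",s["tcp_rot"],degrees=True).as_matrix();T[:3,3]=s["ee_pos"]
    M=np.linalg.inv(T@c["mount"]);c["R"]=M[:3,:3];c["t"]=M[:3,3];return c
E
python3 - <<'E'
from h import *
big=[]
for n,bx in(("top",dict(cup=(100,170,150,230),coaster=(220,150,305,230),pot=(405,215,462,268))),("scene",dict(cup=(352,150,398,185),coaster=(275,190,345,250),pot=(145,232,190,285)))):
    im=cv2.imread(f"pics/{n}0.png");c=optics.camera(n)
    for k,b in bx.items():
        ct=blob(im,(5,90,60),(20,255,255),b) if k=="coaster" else blob(im,(0,0,0),(180,255,133 if 0 else 125),b)
        (cx,cy),wh,a=cv2.minAreaRect(ct)
        z={"cup":.022,"coaster":.008,"pot":.031}[k]
        print(n,k,round(cx,1),round(cy,1),np.round(wh,1),round(a,1),cast(c,(cx,cy),z).round(4),np.round([cast(c,p,z)[:2] for p in cv2.boxPoints(((cx,cy),wh,a))],4).tolist())
    vis=im.copy()
    for k,b in bx.items():
        ct=blob(im,(5,90,60),(20,255,255),b) if k=="coaster" else blob(im,(0,0,0),(180,255,125),b)
        cv2.drawContours(vis,[ct],-1,(0,0,255),1)
    bs=[cv2.resize(vis[b[1]:b[3],b[0]:b[2]],(260,260),interpolation=0) for b in bx.values()]
    big.append(np.hstack(bs))
cv2.imwrite("pics/c.png",np.vstack(big))
E
```

```text
top cup 126.1 200.6 [46.3 25.3] 60.3 [0.5187 0.2854 0.022 ] [[0.5455, 0.3305], [0.5708, 0.2901], [0.4923, 0.2408], [0.4678, 0.2808]]
top coaster 261.0 191.5 [63. 64.] 90.0 [0.5422 0.0287 0.008 ] [[0.6055, 0.0929], [0.6066, -0.0333], [0.4806, -0.0338], [0.4795, 0.0891]]
top pot 432.5 241.0 [38. 43.] 90.0 [ 0.4449 -0.2927  0.031 ] [[0.4804, -0.2543], [0.4812, -0.3348], [0.41, -0.3304], [0.4093, -0.2511]]
scene cup 374.5 167.7 [29.3 16.6] 12.5 [0.5199 0.285  0.022 ] [[0.5064, 0.2375], [0.4675, 0.2925], [0.5338, 0.3338], [0.5696, 0.278]]
scene coaster 309.1 228.3 [53.3 33.6] 4.1 [0.5578 0.0182 0.008 ] [[0.5506, -0.0608], [0.4745, 0.0094], [0.5654, 0.1025], [0.6351, 0.0264]]
scene pot 168.2 258.4 [39.4 32.2] 63.4 [ 0.4433 -0.287   0.031 ] [[0.387, -0.3124], [0.3909, -0.2435], [0.4974, -0.2624], [0.4908, -0.3264]]
```

View pics/c.png

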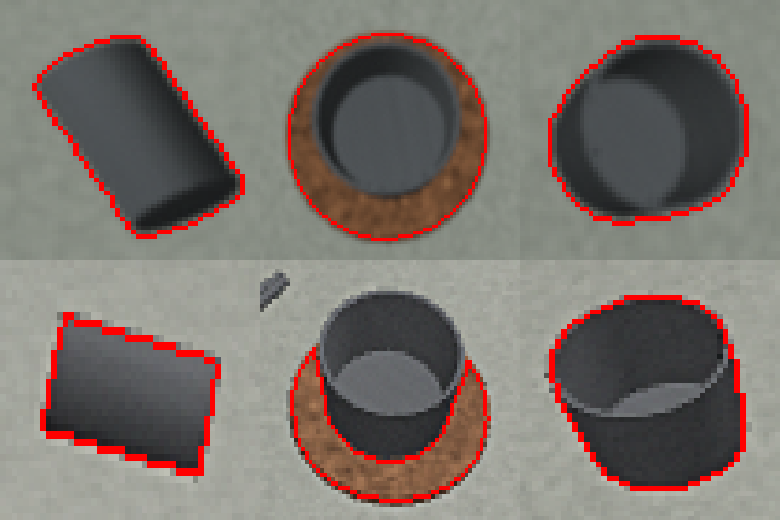

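The contours fit. The cup centre is about (0.519, 0.285), its axis points 32° and the foot is the end nearest the robot. The coaster is at (0.542, 0.029) and the pot near (0.444, -0.29). I'll write a planner and move above the cup's mouth end.

```bash
cat >> h.py <<'E'
def plan(x,y,z,yaw,n):
    s=readout.state();p=s["ee_pos"];w=s["tcp_rot"][2];dw=(yaw-w+180)%360-180
    if n*10.7<abs(dw):print("too few rows for turn")
    d=(np.array([x,y,z])-p)/n/.15
    for i in range(n):
        a=np.radians(w+dw*i/n);ca,sa=np.cos(a),np.sin(a)
        print("x %.3f y %.3f z %.3f tw %.4f"%(d[0]*ca+d[1]*sa,d[0]*sa-d[1]*ca,-d[2],-dw/n/180))
def st():
    s=readout.state();print(round(s["clock"],2),s["ee_pos"].round(4),s["tcp_rot"].round(2),"gap %.3f ff %.1f"%(s["finger_gap"],s["finger_force"]),s["contact_force"].round(1))
E
python3 -c "
from h import *
plan(.555,.3075,.15,-148,10)"
```

```text
x -0.304 y -0.156 z 0.035 tw -0.0261
x -0.291 y -0.180 z 0.035 tw -0.0261
x -0.275 y -0.204 z 0.035 tw -0.0261
x -0.257 y -0.225 z 0.035 tw -0.0261
x -0.238 y -0.246 z 0.035 tw -0.0261
x -0.217 y -0.264 z 0.035 tw -0.0261
x -0.195 y -0.281 z 0.035 tw -0.0261
x -0.171 y -0.296 z 0.035 tw -0.0261
x -0.146 y -0.309 z 0.035 tw -0.0261
x -0.120 y -0.320 z 0.035 tw -0.0261
```

Emit:
arm_command(
  deltas=[
    {"x": -0.304,"y": -0.156,"z": 0.035,"twist": -0.0261},
    {"x": -0.291,"y": -0.18,"z": 0.035,"twist": -0.0261},
    {"x": -0.275,"y": -0.204,"z": 0.035,"twist": -0.0261},
    {"x": -0.257,"y": -0.225,"z": 0.035,"twist": -0.0261},
    {"x": -0.238,"y": -0.246,"z": 0.035,"twist": -0.0261},
  ],
  jaw=1,
  squeeze=20,
)

```text
clock: 0.88
ee_pos: [0.366, 0.4787, 0.1768]
tcp_rot: [180.0, 0.0, -171.3]
contact_force: [0.6, 0.1, 0.7]
finger_gap: 0.999
finger_force: 0.0
```

Emit:
arm_command(
  deltas=[
    {"x": -0.217,"y": -0.264,"z": 0.035,"twist": -0.0261},
    {"x": -0.195,"y": -0.281,"z": 0.035,"twist": -0.0261},
    {"x": -0.171,"y": -0.296,"z": 0.035,"twist": -0.0261},
    {"x": -0.146,"y": -0.309,"z": 0.035,"twist": -0.0261},
    {"x": -0.12,"y": -0.32,"z": 0.035,"twist": -0.0261},
  ],
)

```text
clock: 1.5
ee_pos: [0.5562, 0.3068, 0.1505]
tcp_rot: [180.0, 0.0, -147.9]
contact_force: [-0.4, 0.7, 0.4]
finger_gap: 0.996
finger_force: 0.0
```

Emit:
arm_command(
  deltas=[
    {"z": 0},
    {"z": 0},
  ],
)

```text
invalid input
```

```bash
python3 - <<'E'
from h import *
st()
c=wcam();cv2.imwrite("pics/w1.png",c["image"])
ct=blob(c["image"],(0,0,0),(180,120,125),(0,0,560,420));r=cv2.minAreaRect(ct);print(r,[cast(c,p,.022).round(4)[:2] for p in cv2.boxPoints(r)],cast(c,r[0],.022))
E
```

```text
1.5 [0.5562 0.3068 0.1505] [ 1.8000e+02  1.0000e-02 -1.4787e+02] gap 0.996 ff 0.0 [-0.4  0.7  0.4]
((279.5, 209.5), (419.0, 559.0), 90.0) [array([0.5339, 0.0065]), array([0.2766, 0.417 ]), array([0.6192, 0.8124]), array([1.0407, 0.1437])] [0.5663724  0.31333123 0.022     ]
```

View pics/w1.png

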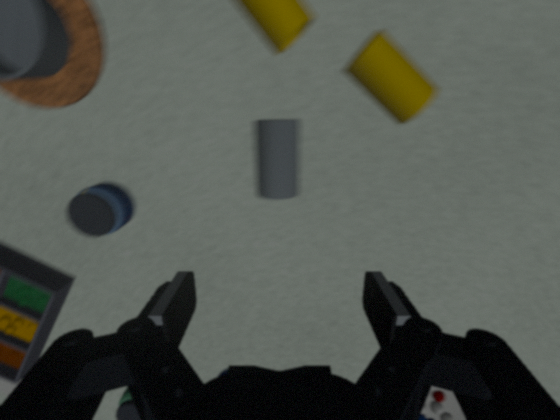

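The wrist picture shows the cup upright in the image at about (278,158). The mouth end is the lower edge at row ~198, and the surroundings are clear. I'll measure it with a tighter threshold.

```bash
python3 - <<'E'
from h import *
c=wcam();im=c["image"];print(im[150,200],im[150,278],im[195,278],im[150,262])
g=im[100:220,230:330].astype(int);m=((g[...,1]-g[...,0])<=3)&(g[...,1]<300)
hsv=cv2.cvtColor(im,cv2.COLOR_BGR2HSV)
sub=cv2.GaussianBlur(im,(3,3),0)[100:220,230:330,1]
t,mm=cv2.threshold(sub,0,255,cv2.THRESH_BINARY_INV+cv2.THRESH_OTSU)
cs,_=cv2.findContours(mm,cv2.RETR_EXTERNAL,cv2.CHAIN_APPROX_NONE);ct=max(cs,key=cv2.contourArea)+np.array([230,100])
r=cv2.minAreaRect(ct);b=cv2.boxPoints(r);print(t,r,b)
b=b[np.argsort(b[:,1])];f=(b[0]+b[1])/2;mo=(b[2]+b[3])/2
F=cast(c,f,.022);M=cast(c,mo,.044);a=M-F;ce=cast(c,(f+mo)/2,.022)
print(F,M,ce,np.hypot(a[0],a[1]),np.degrees(np.arctan2(a[1],a[0])))
E
```

```text
[107 113 106] [62 61 55] [66 68 63] [107 113 107]
89.0 ((288.5, 157.0), (80.0, 45.0), 90.0) [[266. 117.]
 [311. 117.]
 [311. 197.]
 [266. 197.]]
[0.48662506 0.26526558 0.022     ] [0.54935149 0.30490194 0.044     ] [0.5188973  0.28598885 0.022     ] 0.07420004437507023 32.288484740348814
```

```bash
python3 -c "
from h import *
st();plan(.5542,.3077,.012,-147.7,4)"
```

```text
1.6 [0.5582 0.3041 0.1498] [-1.7989e+02 -2.0000e-02 -1.4822e+02] gap 0.998 ff 0.0 [-0.7 -0.9  0.4]
x 0.003 y 0.009 z 0.230 tw -0.0007
x 0.003 y 0.009 z 0.230 tw -0.0007
x 0.003 y 0.009 z 0.230 tw -0.0007
x 0.003 y 0.009 z 0.230 tw -0.0007
```

Emit:
arm_command(
  deltas=[
    {"x": 0.003,"y": 0.009,"z": 0.23,"twist": 0.0},
    {"x": 0.003,"y": 0.009,"z": 0.23,"twist": 0.0},
    {"x": 0.003,"y": 0.009,"z": 0.15,"twist": 0.0},
    {"x": 0.0,"y": 0.0,"z": 0.0,"twist": 0.0},
    {"x": 0.0,"y": 0.0,"z": 0.0,"twist": 0.0},
  ],
)

```text
clock: 2.22
ee_pos: [0.5524, 0.3114, 0.0603]
tcp_rot: [-180.0, 0.1, -148.0]
contact_force: [0.3, 0.1, 0.4]
finger_gap: 1.003
finger_force: 0.0
```

```bash
python3 - <<'E'
from h import *
st();c=wcam();im=c["image"];st();cv2.imwrite("pics/w2.png",im)
plan(.5542,.3077,.012,-147.7,2)
E
```

```text
2.23 [0.5524 0.3114 0.0603] [-1.8000e+02  8.0000e-02 -1.4801e+02] gap 1.003 ff 0.0 [0.3 0.1 0.4]
2.27 [0.5528 0.3116 0.0608] [-1.7999e+02  1.5000e-01 -1.4801e+02] gap 0.999 ff 0.0 [ 0.3  0.2 -0. ]
x 0.003 y -0.013 z 0.163 tw -0.0009
x 0.003 y -0.013 z 0.163 tw -0.0009
```

View pics/w2.png

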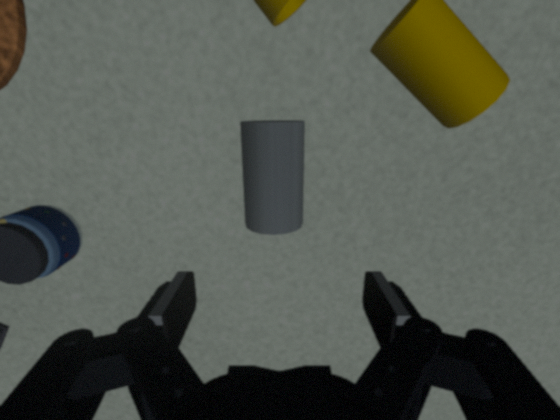

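The cup spans columns 241–305 and rows 121–232, slightly left of the finger centreline (col 280). I'll compute the correction.

```bash
python3 - <<'E'
from h import *
st();c=wcam();st()
F=cast(c,(272.5,121),.022);M=cast(c,(274,233),.044);print(F,M,np.degrees(np.arctan2((M-F)[1],(M-F)[0])))
u=(M-F)[:2];u/=np.hypot(*u);T=M[:2]+.005*u;print(T)
plan(T[0],T[1],.012,-147.7,2)
E
```

```text
2.27 [0.5528 0.3116 0.0608] [-1.7999e+02  1.5000e-01 -1.4801e+02] gap 0.999 ff 0.0 [ 0.3  0.2 -0. ]
2.33 [0.553  0.3116 0.0611] [-179.99    0.18 -148.02] gap 1.001 ff 0.0 [0.1 0.1 0.5]
[0.48765513 0.2653571  0.022     ] [0.5494748  0.30512701 0.044     ] 32.75404801509172
[0.5536798  0.30783218]
x 0.005 y -0.012 z 0.164 tw -0.0009
x 0.005 y -0.012 z 0.164 tw -0.0009
```

Emit:
arm_command(
  deltas=[
    {"x": 0.005,"y": -0.012,"z": 0.15,"twist": -0.001},
    {"x": 0.005,"y": -0.012,"z": 0.17,"twist": -0.001},
    {"x": 0,"y": 0,"z": 0,"twist": 0},
    {"x": 0,"y": 0,"z": 0,"twist": 0},
  ],
)

```text
clock: 2.82
ee_pos: [0.5536, 0.3075, 0.0127]
tcp_rot: [-180.0, 0.1, -147.7]
contact_force: [0.7, -0.3, 1.3]
finger_gap: 0.998
finger_force: 0.0
```

Emit:
arm_command(
  deltas=[
    {"x": 0,"y": 0,"z": 0,"twist": 0},
    {"x": 0,"y": 0,"z": 0,"twist": 0},
    {"x": 0,"y": 0,"z": 0,"twist": 0},
    {"x": 0,"y": 0,"z": 0,"twist": 0},
  ],
  jaw=-1,
  squeeze=20,
)

```text
clock: 3.32
ee_pos: [0.5535, 0.3074, 0.0127]
tcp_rot: [-180.0, 0.1, -147.7]
contact_force: [-1.6, -1.3, 20.1]
finger_gap: 0.182
finger_force: 19.1
```

```bash
python3 - <<'E'
from h import *
st();c=wcam();t=optics.camera("scene");cv2.imwrite("pics/g1.png",np.hstack([cv2.resize(c["image"],(400,300)),cv2.resize(t["image"][110:230,300:460],(400,300))]));st()
E
```

```text
3.33 [0.5535 0.3074 0.0127] [-1.7998e+02  1.1000e-01 -1.4765e+02] gap 0.182 ff 19.1 [-1.6 -1.3 20.1]
3.42 [0.5549 0.3081 0.0141] [-179.97    0.28 -147.66] gap 0.119 ff 29.9 [-1.4 -0.2 10.7]
```

View pics/g1.png

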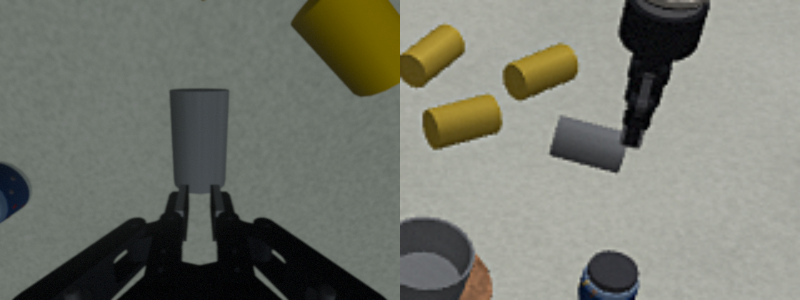

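The fingers closed just past the mouth rim without holding the cup, and the tips touched the table. The cup's foot edge is at (199,88) in the left half. I'll compare that with its earlier position.

```bash
python3 - <<'E'
from h import *
c=wcam();im=c["image"];st()
col=cv2.GaussianBlur(im,(3,3),0)[80:200,270:290,1].mean(1);k=80+np.argmin(np.diff(col));print(k,col.round())
row=cv2.GaussianBlur(im,(3,3),0)[150:160,200:360,1].mean(0);d=np.diff(row);l,r=200+np.argmin(d),200+np.argmax(d);print(l,r)
print(cast(c,((l+r)/2,k+.5),.022),cast(c,((l+r)/2,k+.5),.035),cast(c,((l+r)/2,k+.5),.01))
E
```

```text
3.48 [0.5547 0.3081 0.0141] [-179.97    0.27 -147.66] gap 0.113 ff 29.2 [-1.7 -0.7 10.3]
120 [120. 120. 120. 120. 119. 118. 118. 118. 118. 119. 119. 119. 118. 118.
 118. 118. 118. 118. 119. 119. 119. 119. 118. 117. 116. 115. 115. 115.
 116. 116. 116. 116. 116. 116. 116. 116. 117. 117. 116. 109.  94.  72.
  55.  46.  44.  44.  46.  52.  62.  70.  73.  74.  74.  74.  74.  74.
  74.  74.  74.  74.  74.  74.  74.  74.  74.  74.  74.  74.  74.  74.
  74.  74.  74.  74.  74.  74.  74.  74.  74.  74.  74.  73.  74.  74.
  74.  74.  74.  74.  74.  74.  74.  74.  74.  74.  74.  74.  74.  74.
  74.  74.  74.  74.  74.  74.  74.  74.  74.  74.  74.  74.  75.  74.
  74.  74.  74.  74.  74.  74.  75.  75.]
238 319
[0.48677186 0.26447304 0.022     ] [0.48655062 0.26438767 0.035     ] [0.48697608 0.26455184 0.01      ]
```

The cup hasn't moved and the pads reach less far than I assumed. I'll open, go about 8 mm further onto the cup and 3 mm higher, then close again.

Emit:
arm_command(
  deltas=[
    {"x": 0,"y": 0,"z": -0.02,"twist": 0},
    {"x": 0,"y": 0,"z": 0,"twist": 0},
    {"x": 0,"y": 0,"z": 0,"twist": 0},
    {"x": 0,"y": 0,"z": 0,"twist": 0},
    {"x": 0.055,"y": 0,"z": 0,"twist": 0},
  ],
  jaw=0.8,
)

```text
clock: 4.1
ee_pos: [0.5456, 0.3025, 0.014]
tcp_rot: [-180.0, 0.0, -147.7]
contact_force: [-0.6, -0.8, 0.2]
finger_gap: 0.898
finger_force: 0.0
```

Emit:
arm_command(
  deltas=[
    {"x": 0,"y": 0,"z": 0,"twist": 0},
    {"x": 0,"y": 0,"z": 0,"twist": 0},
  ],
)

```text
clock: 4.35
ee_pos: [0.5454, 0.3024, 0.0142]
tcp_rot: [-180.0, 0.0, -147.7]
contact_force: [0.2, -0.2, 0.1]
finger_gap: 0.904
finger_force: 0.0
```

Emit:
arm_command(
  deltas=[
    {"x": 0,"y": 0,"z": 0,"twist": 0},
    {"x": 0,"y": 0,"z": 0,"twist": 0},
    {"x": 0,"y": 0,"z": 0,"twist": 0},
  ],
  jaw=-1,
  squeeze=20,
)

```text
clock: 4.72
ee_pos: [0.5456, 0.3025, 0.0142]
tcp_rot: [-180.0, 0.0, -147.7]
contact_force: [0.4, -0.7, -0.8]
finger_gap: 0.266
finger_force: 0.0
```

```bash
cat >> h.py <<'E'
def foot(z=.022):
    c=wcam();im=cv2.GaussianBlur(c["image"],(3,3),0)
    row=im[150:160,180:380,1].astype(float).mean(0);d=np.diff(row);l,r=180+np.argmin(d),180+np.argmax(d);m=(l+r)//2
    col=im[0:260,m-8:m+8,1].astype(float).mean(1);d=np.diff(col);k=np.argmin(d[:200]);print(l,r,k,"end",np.argmax(d[k+20:])+k+20,cast(c,(m,k+.5),z).round(4));return c
E
python3 -c "
from h import *
st();c=foot();cv2.imwrite('pics/g2.png',c['image']);st()
im=c['image'];print(im[180:300:4,180:400:6,1])"
```

```text
4.72 [0.5456 0.3025 0.0142] [-1.8000e+02  1.0000e-02 -1.4766e+02] gap 0.266 ff 0.0 [ 0.4 -0.7 -0.8]
238 318 139 end 168 [0.486 0.264 0.022]
4.78 [0.5456 0.3025 0.0142] [-180.      0.   -147.66] gap 0.178 ff 7.1 [ 0.2 -0.1  5.5]
[[123 121 121 ... 116 120 121]
 [119 123 118 ... 116 121 119]
 [118 123 117 ... 119 120 117]
 ...
 [121 119 119 ... 113 118 115]
 [118 114 117 ... 115 118 118]
 [113 118 120 ... 122 121 120]]
```

```bash
python3 - <<'E'
from h import *
c=cv2.imread("pics/g2.png");t=optics.camera("scene")["image"];p=optics.camera("top")["image"]
cv2.imwrite("pics/g3.png",np.hstack([c[100:320,170:390],*[cv2.resize(i,(290,220),interpolation=cv2.INTER_CUBIC) for i in(t[130:190,340:420],p[160:236,80:180])]]));st()
E
```

```text
4.88 [0.5463 0.3032 0.0156] [ 1.7998e+02  9.0000e-02 -1.4767e+02] gap 0.018 ff 6.4 [-2.2  0.7  9.2]
```

View pics/g3.png

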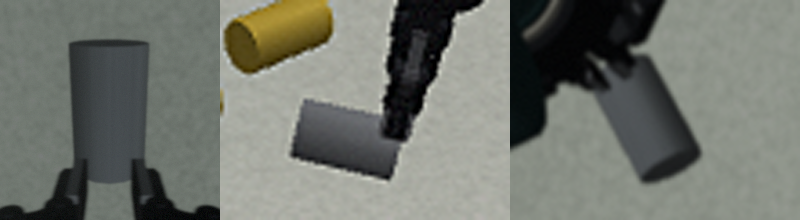

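The fingers still close past the mouth rim, so the real pads sit further out than the nominal figures suggest. I'll open, advance another 8 mm, raise a little and close again.

Emit:
arm_command(
  deltas=[
    {"x": 0,"y": 0,"z": -0.02,"twist": 0},
    {"x": 0,"y": 0,"z": 0,"twist": 0},
    {"x": 0,"y": 0,"z": 0,"twist": 0},
    {"x": 0,"y": 0,"z": 0,"twist": 0},
    {"x": 0.055,"y": 0,"z": 0,"twist": 0},
  ],
  jaw=0.7,
)

```text
clock: 5.5
ee_pos: [0.5387, 0.2981, 0.0171]
tcp_rot: [-180.0, 0.0, -147.7]
contact_force: [0.0, 0.3, -0.1]
finger_gap: 0.85
finger_force: 0.0
```

Emit:
arm_command(
  deltas=[
    {"x": 0,"y": 0,"z": 0,"twist": 0},
    {"x": 0,"y": 0,"z": 0,"twist": 0},
  ],
)

```text
clock: 5.75
ee_pos: [0.5384, 0.298, 0.0172]
tcp_rot: [180.0, 0.0, -147.7]
contact_force: [-0.1, 0.0, 0.1]
finger_gap: 0.852
finger_force: 0.0
```

Emit:
arm_command(
  deltas=[
    {"x": 0,"y": 0,"z": 0,"twist": 0},
    {"x": 0,"y": 0,"z": 0,"twist": 0},
    {"x": 0,"y": 0,"z": 0,"twist": 0},
  ],
  jaw=-1,
  squeeze=20,
)

```text
clock: 6.12
ee_pos: [0.5386, 0.2981, 0.0172]
tcp_rot: [-180.0, 0.0, -147.7]
contact_force: [-0.1, -0.2, -0.5]
finger_gap: 0.218
finger_force: 0.0
```

```bash
python3 -c "
from h import *
st();c=foot();st();cv2.imwrite('pics/g4.png',c['image'])"
```

```text
6.12 [0.5386 0.2981 0.0172] [-180.      0.   -147.66] gap 0.218 ff 0.0 [-0.1 -0.2 -0.5]
240 316 152 end 217 [0.4852 0.2634 0.022 ]
6.17 [0.5386 0.2981 0.0172] [ 180.     -0.   -147.66] gap 0.120 ff 0.0 [0.3 0.  0.1]
```

Emit:
arm_command(
  deltas=[
    {"x": 0,"y": 0,"z": 0,"twist": 0},
    {"x": 0,"y": 0,"z": 0,"twist": 0},
    {"x": 0,"y": 0,"z": 0,"twist": 0},
    {"x": 0,"y": 0,"z": 0,"twist": 0},
  ],
  jaw=0.7,
)

```text
clock: 6.68
ee_pos: [0.5386, 0.2981, 0.0172]
tcp_rot: [180.0, 0.0, -147.7]
contact_force: [0.2, -0.3, -0.7]
finger_gap: 0.852
finger_force: 0.0
```

```bash
python3 - <<'E'
from h import *
st();c=wcam();c1=cv2.imread("pics/g4.png");t=optics.camera("scene")["image"];p=optics.camera("top")["image"]
cv2.imwrite("pics/g5.png",np.hstack([c1[110:330,170:390],c["image"][110:330,170:390],*[cv2.resize(i,(176,220),interpolation=cv2.INTER_CUBIC) for i in(t[140:190,350:390],p[165:225,98:146])]]))
E
```

```text
6.67 [0.5386 0.2981 0.0172] [ 180.      0.   -147.66] gap 0.852 ff 0.0 [ 0.2 -0.3 -0.7]
```

View pics/g5.png

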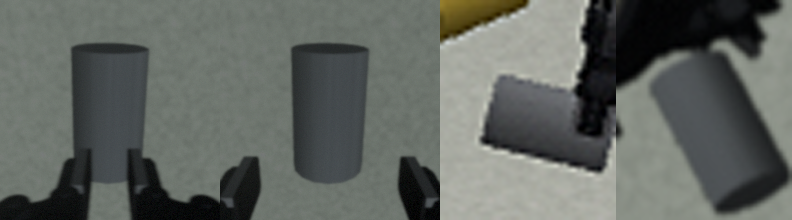

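The left two panels show the cup with the fingers near row 157, while the mouth edge is at row 180. The scene panel shows a fingertip near (384,170) and the top panel one near (133,177). I'll compare those with where the tips should project.

```bash
python3 - <<'E'
from h import *
s=readout.state();st();p=s["ee_pos"];a=np.radians(s["tcp_rot"][2]);X=np.array([np.cos(a),np.sin(a),0]);Y=np.array([np.sin(a),-np.cos(a),0])
cs={n:optics.camera(n) for n in("scene","top")};cs["wrist"]=wcam();print(cs["wrist"]["mtx"])
def pr(c,P):
    q=c["mtx"]@(c["R"]@P+c["t"]);return (q[:2]/q[2]).round(1)
for n,c in cs.items():
    for dz in(0,.03):
        print(n,"tip z+%.2f"%dz,[(sx,sy,pr(c,p+X*sx*.011+Y*sy*.037+np.array([0,0,-.004+dz])).tolist()) for sy in(-1,1) for sx in(-1,1)])
    print(n,"mouth bottom/top",pr(c,np.array([.549,.304,0])),pr(c,np.array([.549,.304,.044])),"foot",pr(c,np.array([.4858,.264,.044])))
# two-view tip fix
A=[];
P=[c["mtx"]@np.c_[c["R"],c["t"]] for c in(cs["scene"],cs["top"])]
h=cv2.triangulatePoints(P[0],P[1],np.array([[384.],[170.]]),np.array([[133.2],[177.]]));print((h[:3]/h[3]).ravel())
E
```

```text
6.83 [0.5386 0.2981 0.0172] [-180.      0.   -147.66] gap 0.848 ff 0.0 [-0.8 -0.3 -0.1]
[[292.2888129    0.         278.97250838]
 [  0.         292.2888129  214.63934962]
 [  0.           0.           1.        ]]
scene tip z+0.00 [(-1, -1, [384.4, 181.9]), (1, -1, [376.0, 180.0]), (-1, 1, [388.7, 163.9]), (1, 1, [380.6, 162.2])]
scene tip z+0.03 [(-1, -1, [386.7, 173.5]), (1, -1, [378.1, 171.6]), (-1, 1, [390.9, 155.5]), (1, 1, [382.7, 153.7])]
scene mouth bottom/top [386.  176.5] [389.2 164.3] foot [360.9 158.1]
top tip z+0.00 [(-1, -1, [135.8, 177.1]), (1, -1, [141.2, 186.4]), (-1, 1, [102.0, 196.6]), (1, 1, [107.3, 206.1])]
top tip z+0.03 [(-1, -1, [131.3, 172.9]), (1, -1, [136.8, 182.5]), (-1, 1, [96.4, 193.0]), (1, 1, [101.9, 202.8])]
top mouth bottom/top [121.1 187.9] [113.8 182.2] foot [132.7 215.5]
wrist tip z+0.00 [(-1, -1, [224.1, 264.3]), (1, -1, [222.0, 233.8]), (-1, 1, [334.6, 264.3]), (1, 1, [336.6, 233.8])]
wrist tip z+0.03 [(-1, -1, [214.7, 289.4]), (1, -1, [211.8, 254.7]), (-1, 1, [343.9, 289.4]), (1, 1, [346.7, 254.7])]
wrist mouth bottom/top [278.5 256.6] [278.3 291.7] foot [278.1 159.7]
[0.55868086 0.26737396 0.05100059]
```

The fingertips really sit about 30–35 mm higher than the nominal TCP figure, at z≈0.05 by two-view triangulation, so the fingers were closing above the cup. I'll back off to a small overlap at the mouth and go down the difference while watching the force.

Emit:
arm_command(
  deltas=[
    {"x": -0.107,"y": 0,"z": 0,"twist": 0},
    {"x": 0,"y": 0,"z": 0.15,"twist": 0},
    {"x": 0,"y": 0,"z": 0.08,"twist": 0},
    {"x": 0,"y": 0,"z": 0,"twist": 0},
  ],
  jaw=0.7,
)

```text
clock: 7.48
ee_pos: [0.5511, 0.3062, -0.0189]
tcp_rot: [180.0, -0.2, -147.7]
contact_force: [0.4, -0.4, -0.8]
finger_gap: 0.852
finger_force: 0.0
```

```bash
python3 -c "
from h import *
st();c=foot();st();print(readout.state()['qpos'])"
```

```text
7.47 [ 0.5511  0.3062 -0.0189] [ 179.98   -0.18 -147.66] gap 0.852 ff 0.0 [ 0.4 -0.4 -0.8]
229 329 130 end 154 [0.4861 0.2649 0.022 ]
7.53 [ 0.5518  0.3065 -0.018 ] [ 1.7999e+02 -8.0000e-02 -1.4766e+02] gap 0.851 ff 0.0 [-0.3  0.4  0.6]
[ 2.67931001e+01  2.28751395e+01  1.07222112e+02  7.60406773e-04
  4.99866335e+01 -9.55512370e+01]
```

Emit:
arm_command(
  deltas=[
    {"x": 0,"y": 0,"z": 0,"twist": 0},
    {"x": 0,"y": 0,"z": 0,"twist": 0},
    {"x": 0,"y": 0,"z": 0,"twist": 0},
    {"x": 0,"y": 0,"z": 0,"twist": 0},
  ],
  jaw=-1,
  squeeze=20,
)

```text
clock: 8.02
ee_pos: [0.5528, 0.307, -0.0163]
tcp_rot: [-180.0, 0.1, -147.7]
contact_force: [-0.7, -0.5, 5.4]
finger_gap: 0.515
finger_force: 20.4
```

It is gripped: gap 0.515 ≈ 44 mm. I'll lift and see whether the cup swings foot down.

Emit:
arm_command(
  deltas=[
    {"x": 0,"y": 0,"z": -0.15,"twist": 0},
    {"x": 0,"y": 0,"z": -0.2,"twist": 0},
    {"x": 0,"y": 0,"z": -0.2,"twist": 0},
    {"x": 0,"y": 0,"z": -0.1,"twist": 0},
    {"x": 0,"y": 0,"z": 0,"twist": 0},
  ],
)

```text
clock: 8.65
ee_pos: [0.5529, 0.307, 0.0811]
tcp_rot: [-180.0, 0.1, -147.7]
contact_force: [0.4, 0.1, -0.9]
finger_gap: 0.51
finger_force: 20.6
```

```bash
cat >> h.py <<'E'
def cols():
    """scan of the wrist image: width of the non-table (dark) run about the centre column, by row"""
    c=wcam();im=cv2.GaussianBlur(c["image"],(3,3),0)
    for r in range(0,300,10):
        d=im[r,180:380,1]<92;x=np.flatnonzero(d)+180
        print(r,(x.min(),x.max(),int(im[r,279,1])) if len(x) else "-",end="; ")
    print();return c
E
python3 -c "
from h import *
st();c=cols();cv2.imwrite('pics/l1.png',c['image']);cv2.imwrite('pics/l1s.png',optics.camera('scene')['image']);st()"
```

```text
8.65 [0.5529 0.307  0.0811] [-1.7999e+02  1.3000e-01 -1.4766e+02] gap 0.510 ff 20.6 [ 0.4  0.1 -0.9]
0 (np.int64(253), np.int64(320), 86); 10 (np.int64(260), np.int64(311), 78); 20 (np.int64(268), np.int64(290), 66); 30 (np.int64(275), np.int64(286), 55); 40 -; 50 (np.int64(373), np.int64(379), 120); 60 (np.int64(368), np.int64(379), 119); 70 (np.int64(378), np.int64(379), 118); 80 -; 90 -; 100 -; 110 -; 120 -; 130 (np.int64(233), np.int64(327), 78); 140 (np.int64(233), np.int64(327), 78); 150 (np.int64(233), np.int64(326), 78); 160 (np.int64(233), np.int64(326), 78); 170 (np.int64(234), np.int64(326), 78); 180 (np.int64(234), np.int64(325), 79); 190 (np.int64(234), np.int64(325), 78); 200 (np.int64(235), np.int64(324), 78); 210 (np.int64(235), np.int64(324), 78); 220 (np.int64(235), np.int64(323), 78); 230 (np.int64(235), np.int64(323), 79); 240 (np.int64(236), np.int64(322), 80); 250 (np.int64(236), np.int64(322), 79); 260 (np.int64(226), np.int64(332), 79); 270 (np.int64(214), np.int64(344), 80); 280 (np.int64(206), np.int64(352), 80); 290 (np.int64(202), np.int64(356), 79); 
8.75 [0.5512 0.3062 0.0788] [ 1.7999e+02 -1.1000e-01 -1.4766e+02] gap 0.507 ff 20.6 [ 0.6 -0.4 -1.2]
```

It lifted but is still level, because 20 N resists the pivot. I'll lower until the foot would just clear the table on swinging, then ease the jaw to loosen the pads.

Emit:
arm_command(
  deltas=[
    {"x": 0,"y": 0,"z": 0.14,"twist": 0},
    {"x": 0,"y": 0,"z": 0.14,"twist": 0},
    {"x": 0,"y": 0,"z": 0,"twist": 0},
  ],
)

```text
clock: 9.12
ee_pos: [0.5486, 0.3049, 0.0333]
tcp_rot: [180.0, -0.5, -147.7]
contact_force: [-0.4, 0.1, -1.0]
finger_gap: 0.511
finger_force: 20.7
```

Emit:
arm_command(
  deltas=[
    {"x": 0,"y": 0,"z": 0,"twist": 0},
    {"x": 0,"y": 0,"z": 0,"twist": 0},
  ],
  jaw=0.01,
)

```text
clock: 9.38
ee_pos: [0.5528, 0.307, 0.0388]
tcp_rot: [-180.0, 0.1, -147.7]
contact_force: [0.3, 0.2, -0.9]
finger_gap: 0.509
finger_force: 20.7
```

```bash
cat >> h.py <<'E'
def top_row():
    c=wcam();im=cv2.GaussianBlur(c["image"],(3,3),0);v=im[:,270:288,1].mean(1)<95
    i=300
    while i>0 and v[i-1-100 if 0 else i-1]:i-=1
    print("cup upper row",i,"width at 240:",np.flatnonzero(im[240,180:380,1]<92)[[0,-1]]+180);return c
E
python3 -c "
from h import *
st();top_row();st()"
```

```text
9.38 [0.5528 0.307  0.0388] [-1.7999e+02  8.0000e-02 -1.4766e+02] gap 0.509 ff 20.7 [ 0.3  0.2 -0.9]
cup upper row 126 width at 240: [236 323]
9.43 [0.5529 0.307  0.0391] [-1.7999e+02  9.0000e-02 -1.4766e+02] gap 0.512 ff 20.7 [-0.3 -0.2 -1.3]
```

Emit:
arm_command(
  deltas=[
    {"x": 0,"y": 0,"z": 0,"twist": 0},
  ],
  jaw=0.02,
)

```text
clock: 9.55
ee_pos: [0.5527, 0.307, 0.0391]
tcp_rot: [-180.0, 0.1, -147.7]
contact_force: [-0.3, 0.2, -0.9]
finger_gap: 0.514
finger_force: 15.9
```

Emit:
arm_command(
  deltas=[
    {"x": 0,"y": 0,"z": 0,"twist": 0},
    {"x": 0,"y": 0,"z": 0,"twist": 0},
  ],
  jaw=0.028,
)

```text
clock: 9.8
ee_pos: [0.5522, 0.3067, 0.0384]
tcp_rot: [-180.0, 0.0, -147.7]
contact_force: [0.0, 0.2, -2.0]
finger_gap: 0.511
finger_force: 12.1
```

```bash
python3 -c "
from h import *
st();top_row();st()"
```

```text
9.8 [0.5522 0.3067 0.0384] [-1.8000e+02  2.0000e-02 -1.4766e+02] gap 0.511 ff 12.1 [ 0.   0.2 -2. ]
cup upper row 300 width at 240: [239 319]
9.85 [0.5522 0.3067 0.0383] [-1.8000e+02  2.0000e-02 -1.4766e+02] gap 0.514 ff 12.2 [ 0.2  1.  -1.2]
```

```bash
python3 -c "
from h import *
c=cols();t=optics.camera('scene')['image']
print(c['image'][100:300:10,279,1])
cv2.imwrite('pics/s1.png',np.hstack([cv2.resize(c['image'],(400,300)),cv2.resize(t[120:195,335:435],(400,300),interpolation=cv2.INTER_CUBIC)]))"
```

```text
0 (np.int64(267), np.int64(290), 63); 10 (np.int64(274), np.int64(286), 53); 20 -; 30 -; 40 -; 50 -; 60 -; 70 -; 80 -; 90 -; 100 -; 110 -; 120 -; 130 -; 140 -; 150 (np.int64(264), np.int64(295), 57); 160 (np.int64(250), np.int64(308), 55); 170 (np.int64(247), np.int64(312), 56); 180 (np.int64(246), np.int64(313), 55); 190 (np.int64(245), np.int64(314), 54); 200 (np.int64(244), np.int64(315), 55); 210 (np.int64(243), np.int64(316), 54); 220 (np.int64(241), np.int64(317), 54); 230 (np.int64(241), np.int64(318), 55); 240 (np.int64(240), np.int64(318), 56); 250 (np.int64(239), np.int64(319), 55); 260 (np.int64(229), np.int64(332), 71); 270 (np.int64(214), np.int64(345), 53); 280 (np.int64(205), np.int64(353), 53); 290 (np.int64(201), np.int64(357), 55); 
[127 122 120 122 121  59  56  56  54  53  54  53  54  54  56  53  73  51
  53  56]
```

View pics/s1.png

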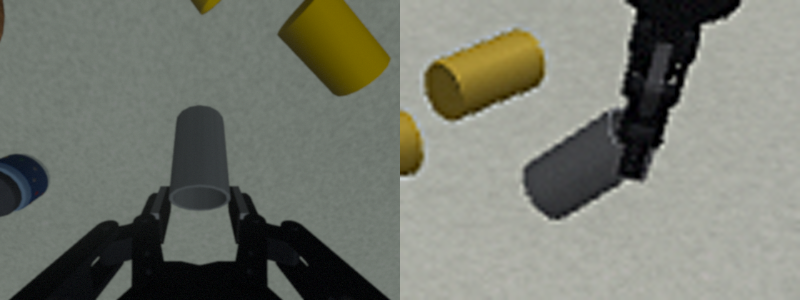

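It's swinging. The wrist half shows the rim ellipse at (199,195) and the foot at (199,107). The scene half shows a tilt of roughly 50°, foot down. I'll ease a bit more.

Emit:
arm_command(
  deltas=[
    {"x": 0,"y": 0,"z": -0.03,"twist": 0},
    {"x": 0,"y": 0,"z": 0,"twist": 0},
  ],
  jaw=0.033,
)

```text
clock: 10.2
ee_pos: [0.5526, 0.3069, 0.0433]
tcp_rot: [-180.0, 0.1, -147.7]
contact_force: [-0.3, -0.1, -1.5]
finger_gap: 0.516
finger_force: 9.0
```

```bash
python3 -c "
from h import *
st();c=top_row();print(c['image'][100:300:10,279,1]);t=cols();st()"
```

```text
10.2 [0.5526 0.3069 0.0433] [-1.7999e+02  6.0000e-02 -1.4766e+02] gap 0.516 ff 9.0 [-0.3 -0.1 -1.5]
cup upper row 300 width at 240: [240 318]
[123 122 123 119 123  57  56  57  54  52  56  54  56  55  56  57  70  53
  54  54]
0 (np.int64(265), np.int64(292), 64); 10 (np.int64(273), np.int64(287), 56); 20 (np.int64(280), np.int64(286), 98); 30 -; 40 -; 50 -; 60 -; 70 -; 80 -; 90 -; 100 -; 110 -; 120 -; 130 -; 140 -; 150 (np.int64(261), np.int64(297), 56); 160 (np.int64(249), np.int64(309), 55); 170 (np.int64(246), np.int64(312), 55); 180 (np.int64(245), np.int64(313), 56); 190 (np.int64(244), np.int64(314), 55); 200 (np.int64(244), np.int64(315), 56); 210 (np.int64(242), np.int64(316), 54); 220 (np.int64(242), np.int64(317), 56); 230 (np.int64(241), np.int64(318), 55); 240 (np.int64(240), np.int64(319), 55); 250 (np.int64(239), np.int64(319), 57); 260 (np.int64(227), np.int64(332), 72); 270 (np.int64(213), np.int64(345), 55); 280 (np.int64(205), np.int64(353), 54); 290 (np.int64(201), np.int64(357), 57); 
10.3 [0.5523 0.3067 0.0429] [-1.8000e+02  3.0000e-02 -1.4766e+02] gap 0.519 ff 9.0 [ 0.7  0.9 -0.5]
```

Emit:
arm_command(
  deltas=[
    {"x": 0,"y": 0,"z": 0,"twist": 0},
    {"x": 0,"y": 0,"z": 0,"twist": 0},
  ],
  jaw=0.04,
)

```text
clock: 10.55
ee_pos: [0.5521, 0.3066, 0.0426]
tcp_rot: [-180.0, -0.0, -147.7]
contact_force: [-0.1, 0.1, -1.6]
finger_gap: 0.52
finger_force: 5.2
```

```bash
python3 -c "
from h import *
st();c=top_row();print(c['image'][100:300:10,279,1]);st()"
```

```text
10.55 [0.5521 0.3066 0.0426] [-1.8000e+02 -1.0000e-02 -1.4766e+02] gap 0.520 ff 5.2 [-0.1  0.1 -1.6]
cup upper row 174 width at 240: [242 316]
[126 122 120 121 121 118 124 123  50  49  48  48  46  45  46  44  43  44
  43  45]
10.6 [0.5521 0.3066 0.0426] [ 1.8000e+02 -1.0000e-02 -1.4766e+02] gap 0.521 ff 5.2 [ 0.4  0.5 -1.3]
```

Emit:
arm_command(
  deltas=[
    {"x": 0,"y": 0,"z": 0.04,"twist": 0},
    {"x": 0.04,"y": 0,"z": 0.01,"twist": 0},
    {"x": 0.04,"y": 0,"z": 0.01,"twist": 0},
    {"x": 0,"y": 0,"z": 0,"twist": 0},
  ],
  jaw=0.043,
)

```text
clock: 11.1
ee_pos: [0.5412, 0.2998, 0.0334]
tcp_rot: [180.0, -0.0, -147.7]
contact_force: [-0.7, -0.2, -1.0]
finger_gap: 0.525
finger_force: 3.8
```

```bash
python3 -c "
from h import *
st();c=top_row();print(c['image'][150:300:6,279,1]);st()"
```

```text
11.1 [0.5412 0.2998 0.0334] [ 1.8000e+02 -5.0000e-02 -1.4766e+02] gap 0.525 ff 3.8 [-0.7 -0.2 -1. ]
cup upper row 193 width at 240: [243 315]
[123 121 121 119 122 122 122 107  47  45  42  44  44  42  51  75  68  41
  35  38  37  38  37  38  42]
11.15 [0.5416 0.3    0.0336] [ 1.8000e+02 -1.0000e-02 -1.4766e+02] gap 0.517 ff 3.8 [ 0.4  0.1 -0.5]
```

Emit:
arm_command(
  deltas=[
    {"x": 0,"y": 0,"z": 0.015,"twist": 0},
    {"x": 0,"y": 0,"z": 0,"twist": 0},
  ],
)

```text
clock: 11.4
ee_pos: [0.5425, 0.3006, 0.0323]
tcp_rot: [-180.0, 0.1, -147.7]
contact_force: [-0.7, -0.8, 4.6]
finger_gap: 0.52
finger_force: 4.3
```

Emit:
arm_command(
  deltas=[
    {"x": 0.01,"y": 0,"z": 0.015,"twist": 0},
    {"x": 0,"y": 0,"z": 0,"twist": 0},
  ],
)

```text
clock: 11.65
ee_pos: [0.5412, 0.2999, 0.0301]
tcp_rot: [180.0, 0.1, -147.7]
contact_force: [-1.0, -0.3, 5.2]
finger_gap: 0.523
finger_force: 4.6
```

```bash
python3 -c "
from h import *
st();c=top_row();print(c['image'][150:300:6,279,1]);st()"
```

```text
11.65 [0.5412 0.2999 0.0301] [ 1.7999e+02  6.0000e-02 -1.4767e+02] gap 0.523 ff 4.6 [-1.  -0.3  5.2]
cup upper row 194 width at 240: [242 315]
[122 121 121 119 120 124 120 112  43  46  42  45  42  41  65  75  77  38
  37  37  40  38  36  35  37]
11.7 [0.5412 0.2999 0.0301] [ 1.7999e+02  7.0000e-02 -1.4766e+02] gap 0.517 ff 4.6 [-2.1 -0.8  4.9]
```

The near rim (rows 234–246) and foot (row 194) project where an upright cup should. I'll release it gently and lift clear.

Emit:
arm_command(
  deltas=[
    {"x": 0,"y": 0,"z": 0,"twist": 0},
  ],
  jaw=0.08,
)

```text
clock: 11.82
ee_pos: [0.5411, 0.2997, 0.0293]
tcp_rot: [-180.0, 0.0, -147.7]
contact_force: [0.5, 0.0, -0.6]
finger_gap: 0.54
finger_force: 0.0
```

Emit:
arm_command(
  deltas=[
    {"x": 0,"y": 0,"z": 0,"twist": 0},
    {"x": 0,"y": 0,"z": 0,"twist": 0},
    {"x": 0,"y": 0,"z": -0.2,"twist": 0},
    {"x": 0,"y": 0,"z": -0.4,"twist": 0},
    {"x": 0,"y": 0,"z": -0.2,"twist": 0},
  ],
  jaw=0.6,
)

```text
clock: 12.45
ee_pos: [0.5424, 0.3003, 0.1527]
tcp_rot: [-180.0, 0.3, -147.7]
contact_force: [0.7, 0.1, -0.6]
finger_gap: 0.798
finger_force: 0.0
```

```bash
python3 - <<'E'
from h import *
st();c=wcam();im=c["image"];cv2.imwrite("pics/u1.png",im);st()
for n in("top","scene"):
    t=optics.camera(n);cv2.imwrite(f"pics/u_{n}.png",t["image"])
    b=(95,160,150,235) if n=="top" else (340,130,410,190)
    ct=blob(t["image"],(0,0,0),(180,255,115),b);print(n,cv2.boundingRect(ct),cv2.contourArea(ct),cv2.minAreaRect(ct))
    P=lambda p:np.round((lambda q:q[:2]/q[2])(t["mtx"]@(t["R"]@np.array(p)+t["t"])),1)
    print("expect rim/foot",P([.534,.2955,.075]),P([.534,.2955,0]))
E
```

```text
12.45 [0.5424 0.3003 0.1527] [-179.97    0.27 -147.66] gap 0.798 ff 0.0 [ 0.7  0.1 -0.6]
12.5 [0.5443 0.3013 0.1568] [-179.94    0.58 -147.66] gap 0.797 ff 0.0 [1.2 0.6 2.5]
top (101, 176, 36, 32) 759.0 ((118.50001525878906, 191.50001525878906), (36.769554138183594, 25.455841064453125), 45.0)
expect rim/foot [112.3 186. ] [124.9 195.4]
scene (372, 149, 22, 32) 470.5 ((382.2940979003906, 164.3235321044922), (17.220027923583984, 32.01470184326172), 14.03624439239502)
expect rim/foot [385.  153.5] [379.6 174.9]
```

The cup stands upright on the table: the scene blob is 22×32 px, with rim and foot as predicted. Next is the pot.

```bash
python3 -c "
from h import *
st();plan(.444,-.291,.16,90,12)"
```

```text
12.6 [0.5424 0.3003 0.1517] [-179.97    0.29 -147.66] gap 0.802 ff 0.0 [ 0.3 -0.9 -1.1]
x 0.222 y -0.248 z -0.005 tw 0.0566
x 0.174 y -0.284 z -0.005 tw 0.0566
x 0.121 y -0.310 z -0.005 tw 0.0566
x 0.065 y -0.327 z -0.005 tw 0.0566
x 0.006 y -0.333 z -0.005 tw 0.0566
x -0.053 y -0.329 z -0.005 tw 0.0566
x -0.111 y -0.314 z -0.005 tw 0.0566
x -0.164 y -0.290 z -0.005 tw 0.0566
x -0.213 y -0.256 z -0.005 tw 0.0566
x -0.255 y -0.214 z -0.005 tw 0.0566
x -0.289 y -0.166 z -0.005 tw 0.0566
x -0.314 y -0.112 z -0.005 tw 0.0566
```

Emit:
arm_command(
  deltas=[
    {"x": 0.222,"y": -0.248,"z": -0.01,"twist": 0.0566},
    {"x": 0.174,"y": -0.284,"z": -0.01,"twist": 0.0566},
    {"x": 0.121,"y": -0.31,"z": -0.005,"twist": 0.0566},
    {"x": 0.065,"y": -0.327,"z": -0.005,"twist": 0.0566},
    {"x": 0.006,"y": -0.333,"z": -0.005,"twist": 0.0566},
  ],
  jaw=1,
)

```text
clock: 13.22
ee_pos: [0.4977, 0.0515, 0.152]
tcp_rot: [-179.9, -0.2, 161.1]
contact_force: [1.8, -1.0, -0.0]
finger_gap: 1.004
finger_force: 0.0
```

Emit:
arm_command(
  deltas=[
    {"x": -0.053,"y": -0.329,"z": -0.005,"twist": 0.0566},
    {"x": -0.111,"y": -0.314,"z": -0.005,"twist": 0.0566},
    {"x": -0.164,"y": -0.29,"z": -0.005,"twist": 0.0566},
    {"x": -0.213,"y": -0.256,"z": 0,"twist": 0.0566},
    {"x": -0.255,"y": -0.214,"z": 0,"twist": 0.0566},
  ],
)

```text
clock: 13.85
ee_pos: [0.4571, -0.1943, 0.1543]
tcp_rot: [-179.9, -0.2, 110.1]
contact_force: [1.3, -0.6, 0.2]
finger_gap: 0.999
finger_force: 0.0
```

Emit:
arm_command(
  deltas=[
    {"x": -0.289,"y": -0.166,"z": 0,"twist": 0.0566},
    {"x": -0.314,"y": -0.112,"z": 0,"twist": 0.0566},
    {"x": 0,"y": 0,"z": 0,"twist": 0},
    {"x": 0,"y": 0,"z": 0,"twist": 0},
  ],
)

```text
clock: 14.35
ee_pos: [0.4416, -0.2911, 0.1547]
tcp_rot: [-179.8, -0.2, 90.1]
contact_force: [0.7, 0.7, -0.2]
finger_gap: 1.0
finger_force: 0.0
```

```bash
cat >> h.py <<'E'
def rim(c,guess,D,z,thr=None):
    """centre of a rim circle (outer D, height z): rectify plane z, mask dark, fit min circle"""
    S=2000.;N=240 # 0.5mm/px
    q=np.array([[0,0],[N,0],[N,N],[0,N]],float);W=np.c_[guess[0]+(q[:,0]-N/2)/S,guess[1]+(q[:,1]-N/2)/S,np.full(4,z)]
    p=(c["mtx"]@(W@c["R"].T+c["t"]).T).T;p=p[:,:2]/p[:,2:]
    H=cv2.getPerspectiveTransform(p.astype(np.float32),q.astype(np.float32));im=cv2.GaussianBlur(cv2.warpPerspective(c["image"],H,(N,N)),(5,5),0)
    return im,S,N
E
python3 - <<'E'
from h import *
st();c=wcam();st();im,S,N=rim(c,(.444,-.291),.066,.062);cv2.imwrite("pics/pr.png",im)
g=im[...,1];ci=cv2.HoughCircles(g,cv2.HOUGH_GRADIENT,1,20,param1=60,param2=12,minRadius=56,maxRadius=72)
if ci is not None:
    for x,y,r in ci[0][:4]:print(.444+(x-N/2)/S,-.291+(y-N/2)/S,2*r/S)
E
```

```text
14.35 [ 0.4416 -0.2911  0.1547] [-1.7985e+02 -1.5000e-01  9.0100e+01] gap 1.000 ff 0.0 [ 0.7  0.7 -0.2]
14.4 [ 0.4419 -0.2906  0.1551] [-1.7988e+02 -1.3000e-01  9.0160e+01] gap 1.003 ff 0.0 [ 0.2  0.7 -0.2]
0.44325 -0.29025 0.0646
```

The pot's rim centre is (0.4433, -0.290), diameter ≈ 65 mm. I'll descend so the tips sit about 16 mm below the rim, using the tip height I measured.

```bash
python3 -c "
from h import *
st();plan(.4433,-.290,.013,90,3)"
```

```text
14.4 [ 0.4419 -0.2906  0.1551] [-1.7988e+02 -1.3000e-01  9.0160e+01] gap 1.003 ff 0.0 [ 0.2  0.7 -0.2]
x 0.001 y 0.003 z 0.316 tw 0.0003
x 0.001 y 0.003 z 0.316 tw 0.0003
x 0.001 y 0.003 z 0.316 tw 0.0003
```

Emit:
arm_command(
  deltas=[
    {"x": 0.001,"y": 0.003,"z": 0.32,"twist": 0},
    {"x": 0.001,"y": 0.003,"z": 0.3,"twist": 0},
    {"x": 0.001,"y": 0.003,"z": 0.2,"twist": 0},
    {"x": 0,"y": 0,"z": 0.12,"twist": 0},
    {"x": 0,"y": 0,"z": 0,"twist": 0},
  ],
)

```text
clock: 15.02
ee_pos: [0.4432, -0.2899, 0.0144]
tcp_rot: [-179.9, -0.1, 90.2]
contact_force: [-1.1, 1.0, -0.3]
finger_gap: 1.0
finger_force: 0.0
```

Emit:
arm_command(
  deltas=[
    {"x": 0,"y": 0,"z": 0,"twist": 0},
    {"x": 0,"y": 0,"z": 0,"twist": 0},
    {"x": 0,"y": 0,"z": 0,"twist": 0},
    {"x": 0,"y": 0,"z": 0,"twist": 0},
  ],
  jaw=-1,
  squeeze=40,
)

```text
clock: 15.52
ee_pos: [0.4454, -0.2924, 0.018]
tcp_rot: [179.8, 0.1, 90.1]
contact_force: [-0.8, 2.1, 6.6]
finger_gap: 0.751
finger_force: 44.0
```

Emit:
arm_command(
  deltas=[
    {"x": 0,"y": 0,"z": -0.2,"twist": 0},
    {"x": 0,"y": 0,"z": -0.3,"twist": 0},
    {"x": 0,"y": 0,"z": -0.2,"twist": 0},
    {"x": 0,"y": 0,"z": 0,"twist": 0},
    {"x": 0,"y": 0,"z": 0,"twist": 0},
  ],
)

```text
clock: 16.15
ee_pos: [0.4433, -0.2912, 0.1196]
tcp_rot: [-179.9, -0.0, 90.1]
contact_force: [-0.1, 0.5, -2.7]
finger_gap: 0.749
finger_force: 45.5
```

```bash
python3 - <<'E'
from h import *
st();c=wcam();s=readout.state();p=s["ee_pos"]
# pot rim height ~ tip+16mm above: rim z = TCP + .048
im,S,N=rim(c,p[:2],.066,p[2]+.046);cv2.imwrite("pics/ph.png",im);cv2.imwrite("pics/phw.png",c["image"])
t=optics.camera("top");b=cv2.HoughCircles(im[...,1],cv2.HOUGH_GRADIENT,1,20,param1=60,param2=10,minRadius=56,maxRadius=72)
print(None if b is None else [(p[0]+(x-N/2)/S,p[1]+(y-N/2)/S,2*r/S) for x,y,r in b[0][:3]])
d=optics.camera("top")
im,S,N=rim(d,(.542,.029),.092,.053);g=im[...,1];b=cv2.HoughCircles(g,cv2.HOUGH_GRADIENT,1,20,param1=60,param2=10,minRadius=82,maxRadius=98)
print("dish rim",[(.542+(x-N/2)/S,.029+(y-N/2)/S,2*r/S) for x,y,r in b[0][:3]])
st();plan(.542,.0285,.16,90,8)
E
```

```text
16.15 [ 0.4433 -0.2912  0.1196] [-1.7994e+02 -4.0000e-02  9.0080e+01] gap 0.749 ff 45.5 [-0.1  0.5 -2.7]
[(np.float64(0.44256893769008493), np.float64(-0.2890347559021296), np.float32(0.063599996)), (np.float64(0.4460689377690145), np.float64(-0.31253475533029756), np.float32(0.0613)), (np.float64(0.45456893729962794), np.float64(-0.30453475588164053), np.float32(0.070300005))]
dish rim [(np.float32(0.54275), np.float32(0.02625), np.float32(0.0859)), (np.float32(0.52475), np.float32(0.015249999), np.float32(0.0962)), (np.float32(0.53824997), np.float32(0.015249999), np.float32(0.0974))]
16.3 [ 0.4427 -0.2907  0.1185] [-1.7983e+02 -1.2000e-01  9.0080e+01] gap 0.752 ff 45.5 [-1.  -0.1 -3.1]
x 0.266 y 0.083 z -0.035 tw 0.0001
x 0.266 y 0.083 z -0.035 tw 0.0001
x 0.266 y 0.083 z -0.035 tw 0.0001
x 0.266 y 0.083 z -0.035 tw 0.0001
x 0.266 y 0.083 z -0.035 tw 0.0001
x 0.266 y 0.083 z -0.035 tw 0.0001
x 0.266 y 0.083 z -0.035 tw 0.0001
x 0.266 y 0.083 z -0.035 tw 0.0001
```

Emit:
arm_command(
  deltas=[
    {"x": 0.307,"y": 0.132,"z": -0.055,"twist": 0},
    {"x": 0.307,"y": 0.132,"z": -0.055,"twist": 0},
    {"x": 0.307,"y": 0.132,"z": -0.055,"twist": 0},
    {"x": 0.307,"y": 0.132,"z": -0.055,"twist": 0},
    {"x": 0.307,"y": 0.132,"z": -0.055,"twist": 0},
  ],
)

```text
clock: 16.92
ee_pos: [0.5423, -0.0596, 0.1606]
tcp_rot: [-179.9, -0.0, 90.1]
contact_force: [0.1, -0.8, -2.1]
finger_gap: 0.745
finger_force: 45.5
```

Emit:
arm_command(
  deltas=[
    {"x": 0,"y": 0,"z": 0,"twist": 0},
    {"x": 0,"y": 0,"z": 0,"twist": 0},
    {"x": 0,"y": 0,"z": 0,"twist": 0},
    {"x": 0,"y": 0,"z": 0,"twist": 0},
  ],
)

```text
clock: 17.42
ee_pos: [0.5421, -0.0623, 0.1614]
tcp_rot: [-179.9, 0.0, 90.0]
contact_force: [0.8, -0.6, -2.4]
finger_gap: 0.747
finger_force: 45.5
```

```bash
python3 - <<'E'
from h import *
st();c=wcam();cv2.imwrite("pics/dw.png",c["image"]);st()
G=(.542,.0275)
im,S,N=rim(c,G,.092,.053);r1=im
for rr,z in(((82,98),.053),):
    b=cv2.HoughCircles(im[...,1],cv2.HOUGH_GRADIENT,1,20,param1=60,param2=10,minRadius=rr[0],maxRadius=rr[1])
    print(None if b is None else [(G[0]+(x-N/2)/S,G[1]+(y-N/2)/S,2*r/S) for x,y,r in b[0][:3]])
# coaster by colour
hsv=cv2.cvtColor(c["image"],cv2.COLOR_BGR2HSV);m=cv2.inRange(hsv,(5,90,30),(20,255,255));cs,_=cv2.findContours(m,cv2.RETR_EXTERNAL,cv2.CHAIN_APPROX_NONE);ct=max(cs,key=cv2.contourArea)
P=np.array([cast(c,q[0],.008)[:2] for q in ct]);(x,y),r=cv2.minEnclosingCircle((P*1000).astype(np.float32));print("coaster",x,y,2*r)
cv2.imwrite("pics/v.png",np.hstack([cv2.resize(c["image"],(400,300)),cv2.resize(r1,(300,300))]))
E
```

```text
17.43 [ 0.5421 -0.0623  0.1614] [-179.94    0.     89.99] gap 0.747 ff 45.5 [ 0.8 -0.6 -2.4]
17.48 [ 0.5422 -0.0622  0.1616] [-179.96   -0.     89.99] gap 0.748 ff 45.5 [-0.3 -0.9 -1.4]
[(np.float32(0.54325), np.float32(0.02725), np.float32(0.0835)), (np.float32(0.53625), np.float32(0.01625), np.float32(0.0852)), (np.float32(0.55375), np.float32(0.019749999), np.float32(0.0863))]
coaster 544.1093139648438 28.737163543701172 127.50277709960938
```

View pics/v.png

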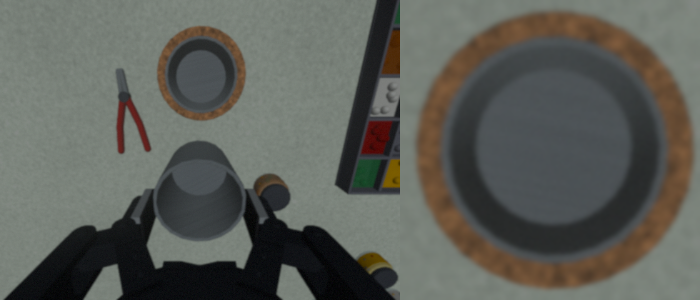

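The left half shows the held pot at (200,195) and the dish at (201,75), with the pliers clear. The rectified rim circle puts the dish centre at about (0.543, 0.027). I'll move above it and lower.

Emit:
arm_command(
  deltas=[
    {"x": 0.2,"y": 0.002,"z": 0,"twist": 0},
    {"x": 0.25,"y": 0.002,"z": 0,"twist": 0},
    {"x": 0.135,"y": 0.002,"z": 0,"twist": 0},
    {"x": 0,"y": 0,"z": 0,"twist": 0},
    {"x": 0,"y": 0,"z": 0,"twist": 0},
  ],
)

```text
clock: 18.1
ee_pos: [0.5435, 0.0258, 0.1619]
tcp_rot: [-180.0, 0.0, 90.1]
contact_force: [-0.2, 0.1, -1.5]
finger_gap: 0.75
finger_force: 45.5
```

Emit:
arm_command(
  deltas=[
    {"x": 0,"y": 0,"z": 0.15,"twist": 0},
    {"x": 0,"y": 0,"z": 0.2,"twist": 0},
    {"x": 0,"y": 0,"z": 0.15,"twist": 0},
    {"x": 0,"y": 0,"z": 0,"twist": 0},
    {"x": 0,"y": 0,"z": 0,"twist": 0},
  ],
)

```text
clock: 18.73
ee_pos: [0.5443, 0.0259, 0.0878]
tcp_rot: [179.9, 0.0, 90.0]
contact_force: [-0.1, 0.2, -2.0]
finger_gap: 0.75
finger_force: 45.5
```

```bash
python3 -c "
from h import *
st();plan(.543,.0255,.032,90,2)"
```

```text
18.73 [0.5443 0.0259 0.0878] [1.7993e+02 1.0000e-02 9.0040e+01] gap 0.750 ff 45.5 [-0.1  0.2 -2. ]
x -0.001 y -0.004 z 0.186 tw 0.0001
x -0.001 y -0.004 z 0.186 tw 0.0001
```

Emit:
arm_command(
  deltas=[
    {"x": -0.001,"y": -0.004,"z": 0.17,"twist": 0},
    {"x": -0.001,"y": -0.004,"z": 0.15,"twist": 0},
    {"x": 0,"y": 0,"z": 0,"twist": 0},
    {"x": 0,"y": 0,"z": 0,"twist": 0},
  ],
)

```text
clock: 19.23
ee_pos: [0.5438, 0.0261, 0.0406]
tcp_rot: [179.8, 0.0, 90.1]
contact_force: [-0.1, 0.0, -1.5]
finger_gap: 0.748
finger_force: 45.5
```

Emit:
arm_command(
  deltas=[
    {"x": 0,"y": 0,"z": 0.02,"twist": 0},
    {"x": 0,"y": 0,"z": 0.02,"twist": 0},
    {"x": 0,"y": 0,"z": 0,"twist": 0},
  ],
)

```text
clock: 19.6
ee_pos: [0.5422, 0.0262, 0.0329]
tcp_rot: [-180.0, 0.0, 90.1]
contact_force: [0.2, 0.7, -2.4]
finger_gap: 0.752
finger_force: 45.5
```

Emit:
arm_command(
  deltas=[
    {"x": 0,"y": 0,"z": 0.015,"twist": 0},
    {"x": 0,"y": 0,"z": 0,"twist": 0},
  ],
)

```text
clock: 19.85
ee_pos: [0.5426, 0.0263, 0.0311]
tcp_rot: [180.0, -0.0, 90.1]
contact_force: [-0.7, 1.1, 2.7]
finger_gap: 0.748
finger_force: 45.8
```

Emit:
arm_command(
  deltas=[
    {"x": 0,"y": 0,"z": 0.015,"twist": 0},
    {"x": 0,"y": 0,"z": 0,"twist": 0},
  ],
)

```text
clock: 20.1
ee_pos: [0.5427, 0.0264, 0.031]
tcp_rot: [180.0, -0.0, 90.1]
contact_force: [-7.7, 0.2, 16.9]
finger_gap: 0.75
finger_force: 47.0
```

The pot is seated on the dish floor at the expected height. I'll relax, release and lift.

Emit:
arm_command(
  deltas=[
    {"x": 0,"y": 0,"z": -0.012,"twist": 0},
    {"x": 0,"y": 0,"z": 0,"twist": 0},
  ],
)

```text
clock: 20.35
ee_pos: [0.5427, 0.0263, 0.031]
tcp_rot: [180.0, -0.0, 90.1]
contact_force: [-3.6, 0.9, 7.9]
finger_gap: 0.745
finger_force: 46.2
```

Emit:
arm_command(
  deltas=[
    {"x": 0,"y": 0,"z": 0,"twist": 0},
    {"x": 0,"y": 0,"z": 0,"twist": 0},
    {"x": 0,"y": 0,"z": 0,"twist": 0},
  ],
  jaw=1,
)

```text
clock: 20.72
ee_pos: [0.5422, 0.0262, 0.0299]
tcp_rot: [-180.0, 0.0, 90.1]
contact_force: [0.2, 0.3, -0.3]
finger_gap: 0.999
finger_force: 0.0
```

Emit:
arm_command(
  deltas=[
    {"x": 0,"y": 0,"z": -0.1,"twist": 0},
    {"x": 0,"y": 0,"z": -0.3,"twist": 0},
    {"x": 0,"y": 0,"z": -0.4,"twist": 0},
    {"x": 0,"y": 0,"z": -0.2,"twist": 0},
  ],
)

```text
clock: 21.22
ee_pos: [0.5446, 0.0262, 0.1855]
tcp_rot: [179.6, -0.0, 90.1]
contact_force: [-0.4, -0.1, -0.2]
finger_gap: 1.002
finger_force: 0.0
```

```bash
python3 - <<'E'
from h import *
st();c=optics.camera("scene");cv2.imwrite("pics/n_scene.png",c["image"]);d=optics.camera("top");cv2.imwrite("pics/n_top.png",d["image"])
w=wcam();cv2.imwrite("pics/n_wrist.png",w["image"])
for nm,cam in(("top",d),("wrist",w)):
    G=(.543,.027);im,S,N=rim(cam,G,.066,.075)
    b=cv2.HoughCircles(im[...,1],cv2.HOUGH_GRADIENT,1,20,param1=60,param2=10,minRadius=56,maxRadius=70);print(nm,"pot rim",None if b is None else [(G[0]+(x-N/2)/S,G[1]+(y-N/2)/S,2*r/S) for x,y,r in b[0][:2]])
G=(.536,.297);im,S,N=rim(d,G,.044,.075);b=cv2.HoughCircles(im[...,1],cv2.HOUGH_GRADIENT,1,20,param1=60,param2=10,minRadius=36,maxRadius=48);print("cup rim top",[(G[0]+(x-N/2)/S,G[1]+(y-N/2)/S,2*r/S) for x,y,r in b[0][:2]])
u=cv2.imread("pics/u1.png")
st();plan(.536,.235,.16,90,6)
E
```

```text
21.23 [0.5446 0.0262 0.1855] [179.61  -0.    90.08] gap 1.002 ff 0.0 [-0.4 -0.1 -0.2]
top pot rim [(np.float32(0.59174997), np.float32(-0.01375), np.float32(0.059))]
wrist pot rim [(np.float32(0.54275), np.float32(0.039750002), np.float32(0.060599998)), (np.float32(0.54174995), np.float32(0.028250001), np.float32(0.0599))]
cup rim top [(np.float32(0.53225), np.float32(0.29375), np.float32(0.0418)), (np.float32(0.51575), np.float32(0.27025), np.float32(0.0393))]
21.38 [0.5443 0.0262 0.1837] [179.64   0.    90.09] gap 0.997 ff 0.0 [ 0.4  0.6 -0.5]
x 0.232 y -0.009 z 0.026 tw 0.0001
x 0.232 y -0.009 z 0.026 tw 0.0001
x 0.232 y -0.009 z 0.026 tw 0.0001
x 0.232 y -0.009 z 0.026 tw 0.0001
x 0.232 y -0.009 z 0.026 tw 0.0001
x 0.232 y -0.009 z 0.026 tw 0.0001
```

Pot is at about (0.542, 0.028) in the dish. I'll move near the cup and measure it with the wrist camera.

Emit:
arm_command(
  deltas=[
    {"x": 0.3,"y": -0.01,"z": 0.03,"twist": 0},
    {"x": 0.4,"y": -0.02,"z": 0.03,"twist": 0},
    {"x": 0.4,"y": -0.02,"z": 0.03,"twist": 0},
    {"x": 0.2,"y": -0.01,"z": 0.03,"twist": 0},
    {"x": 0,"y": 0,"z": 0,"twist": 0},
  ],
)

```text
clock: 22.0
ee_pos: [0.531, 0.2227, 0.1598]
tcp_rot: [-179.8, 0.1, 90.3]
contact_force: [-0.6, 0.6, 0.1]
finger_gap: 1.001
finger_force: 0.0
```

Emit:
arm_command(
  deltas=[
    {"x": 0,"y": 0,"z": 0,"twist": 0},
    {"x": 0,"y": 0,"z": 0,"twist": 0},
    {"x": 0,"y": 0,"z": 0,"twist": 0},
  ],
)

```text
clock: 22.38
ee_pos: [0.5333, 0.2201, 0.1624]
tcp_rot: [180.0, 0.0, 90.0]
contact_force: [-0.5, -0.0, -0.1]
finger_gap: 1.0
finger_force: 0.0
```

```bash
python3 - <<'E'
from h import *
st();w=wcam();cv2.imwrite("pics/cw.png",w["image"]);st()
G=(.5335,.295)
for z,lo,hi,nm in((.075,36,48,"rim"),(.0,38,50,"foot")):
    im,S,N=rim(w,G,.044,z);b=cv2.HoughCircles(im[...,1],cv2.HOUGH_GRADIENT,1,20,param1=60,param2=10,minRadius=lo,maxRadius=hi);print(nm,None if b is None else [(G[0]+(x-N/2)/S,G[1]+(y-N/2)/S,2*r/S) for x,y,r in b[0][:3]])
d=optics.camera("top");im,S,N=rim(d,(.543,.027),.066,.075);b=cv2.HoughCircles(im[...,1],cv2.HOUGH_GRADIENT,1,20,param1=60,param2=10,minRadius=56,maxRadius=70);print("pot",[(.543+(x-N/2)/S,.027+(y-N/2)/S,2*r/S) for x,y,r in b[0][:3]])
E
```

```text
22.38 [0.5333 0.2201 0.1624] [179.99   0.    89.99] gap 1.000 ff 0.0 [-0.5 -0.  -0.1]
22.43 [0.5333 0.2203 0.1625] [179.98  -0.    90.  ] gap 0.999 ff 0.0 [-0.3 -0.2  0.3]
rim [(np.float32(0.53325003), np.float32(0.29474998), np.float32(0.043599997)), (np.float32(0.51425004), np.float32(0.25875), np.float32(0.0387))]
foot [(np.float32(0.53325003), np.float32(0.29275), np.float32(0.048299998))]
pot [(np.float32(0.54125), np.float32(0.02925), np.float32(0.065699995)), (np.float32(0.53075), np.float32(0.02875), np.float32(0.062)), (np.float32(0.51325), np.float32(0.0007500015), np.float32(0.0647))]
```

The cup's rim is at (0.5333, 0.2948) and its foot is concentric, so it is upright. I'll grip its top ~14 mm.

Emit:
arm_command(
  deltas=[
    {"x": 0.25,"y": 0,"z": 0,"twist": 0},
    {"x": 0.247,"y": 0,"z": 0,"twist": 0},
    {"x": 0,"y": 0,"z": 0,"twist": 0},
    {"x": 0,"y": 0,"z": 0,"twist": 0},
    {"x": 0,"y": 0,"z": 0.15,"twist": 0},
  ],
  jaw=0.8,
)

```text
clock: 23.1
ee_pos: [0.5348, 0.2955, 0.1419]
tcp_rot: [179.7, -0.1, 90.0]
contact_force: [-0.3, 0.2, -0.6]
finger_gap: 0.902
finger_force: 0.0
```

Emit:
arm_command(
  deltas=[
    {"x": 0,"y": 0,"z": 0.25,"twist": 0},
    {"x": 0,"y": 0,"z": 0.25,"twist": 0},
    {"x": 0,"y": 0,"z": 0.12,"twist": 0},
    {"x": 0,"y": 0,"z": 0,"twist": 0},
    {"x": 0,"y": 0,"z": 0,"twist": 0},
  ],
)

```text
clock: 23.72
ee_pos: [0.5343, 0.2961, 0.0484]
tcp_rot: [179.9, -0.1, 90.1]
contact_force: [-0.2, -0.1, 0.3]
finger_gap: 0.904
finger_force: 0.0
```

Emit:
arm_command(
  deltas=[
    {"x": -0.008,"y": -0.005,"z": 0.12,"twist": 0},
    {"x": 0,"y": 0,"z": 0,"twist": 0},
    {"x": 0,"y": 0,"z": 0,"twist": 0},
  ],
)

```text
clock: 24.1
ee_pos: [0.532, 0.2945, 0.0286]
tcp_rot: [-180.0, 0.0, 90.1]
contact_force: [-0.1, 1.1, -0.4]
finger_gap: 0.898
finger_force: 0.0
```

Emit:
arm_command(
  deltas=[
    {"x": 0,"y": 0,"z": 0,"twist": 0},
    {"x": 0,"y": 0,"z": 0,"twist": 0},
    {"x": 0,"y": 0,"z": 0,"twist": 0},
    {"x": 0,"y": 0,"z": 0,"twist": 0},
  ],
  jaw=-1,
  squeeze=35,
)

```text
clock: 24.6
ee_pos: [0.5328, 0.2948, 0.0294]
tcp_rot: [179.9, -0.0, 90.1]
contact_force: [0.0, -0.1, 3.2]
finger_gap: 0.494
finger_force: 35.8
```

Gripped. I'll lift and check.

Emit:
arm_command(
  deltas=[
    {"x": 0,"y": 0,"z": -0.2,"twist": 0},
    {"x": 0,"y": 0,"z": -0.35,"twist": 0},
    {"x": 0,"y": 0,"z": -0.3,"twist": 0},
    {"x": 0,"y": 0,"z": 0,"twist": 0},
    {"x": 0,"y": 0,"z": 0,"twist": 0},
  ],
)

```text
clock: 25.22
ee_pos: [0.5314, 0.2942, 0.1553]
tcp_rot: [-179.9, 0.0, 90.1]
contact_force: [-0.5, 0.4, -1.2]
finger_gap: 0.491
finger_force: 36.0
```

```bash
python3 - <<'E'
from h import *
st();c=optics.camera("scene");p=readout.state()["ee_pos"]
w=wcam();cv2.imwrite("pics/ch.png",w["image"])
for off,nm in((.045,"rim"),(-.030,"foot")):
    im,S,N=rim(w,p[:2],.044,p[2]+off);b=cv2.HoughCircles(im[...,1],cv2.HOUGH_GRADIENT,1,20,param1=60,param2=9,minRadius=38,maxRadius=48);print(nm,None if b is None else [((x-N/2)/S,(y-N/2)/S,2*r/S) for x,y,r in b[0][:3]])
st();plan(.5416,-.055,.17,90,6)
E
```

```text
25.23 [0.5314 0.2942 0.1553] [-1.7992e+02  4.0000e-02  9.0080e+01] gap 0.491 ff 36.0 [-0.5  0.4 -1.2]
rim [(np.float32(-0.00075), np.float32(-0.00075), np.float32(0.043599997)), (np.float32(0.00375), np.float32(-0.05125), np.float32(0.046299998)), (np.float32(-0.00475), np.float32(0.02525), np.float32(0.0393))]
foot [(np.float32(-0.00025), np.float32(-0.00075), np.float32(0.0429)), (np.float32(-0.01125), np.float32(-0.04425), np.float32(0.0474)), (np.float32(0.00875), np.float32(-0.04375), np.float32(0.0385))]
25.32 [0.5305 0.2937 0.1537] [-1.7978e+02  1.1000e-01  9.0080e+01] gap 0.495 ff 36.0 [-0.1 -0.4 -2.6]
x -0.388 y 0.012 z -0.018 tw 0.0001
x -0.387 y 0.012 z -0.018 tw 0.0001
x -0.387 y 0.012 z -0.018 tw 0.0001
x -0.387 y 0.012 z -0.018 tw 0.0001
x -0.387 y 0.012 z -0.018 tw 0.0001
x -0.387 y 0.012 z -0.018 tw 0.0001
```

The cup hangs vertical, with rim and foot both centred within 1 mm of the TCP. I'll pass the nest to a stand-off and measure the pot centre once more.

Emit:
arm_command(
  deltas=[
    {"x": -0.3,"y": 0.012,"z": -0.03,"twist": 0},
    {"x": -0.4,"y": 0.012,"z": -0.03,"twist": 0},
    {"x": -0.41,"y": 0.012,"z": -0.03,"twist": 0},
    {"x": -0.41,"y": 0.012,"z": 0,"twist": 0},
    {"x": -0.4,"y": 0.012,"z": 0,"twist": 0},
  ],
)

```text
clock: 25.95
ee_pos: [0.5401, 0.0047, 0.1677]
tcp_rot: [-179.8, -0.0, 90.1]
contact_force: [1.0, 0.4, -0.7]
finger_gap: 0.494
finger_force: 36.0
```

Emit:
arm_command(
  deltas=[
    {"x": -0.35,"y": 0.012,"z": 0,"twist": 0},
    {"x": 0,"y": 0,"z": 0,"twist": 0},
    {"x": 0,"y": 0,"z": 0,"twist": 0},
    {"x": 0,"y": 0,"z": 0,"twist": 0},
    {"x": 0,"y": 0,"z": 0,"twist": 0},
  ],
)

```text
clock: 26.58
ee_pos: [0.5433, -0.0446, 0.1694]
tcp_rot: [-180.0, -0.0, 90.2]
contact_force: [-0.6, 0.0, -0.8]
finger_gap: 0.494
finger_force: 36.0
```

```bash
python3 - <<'E'
from h import *
st();w=wcam();cv2.imwrite("pics/pw.png",w["image"]);st()
G=(.5415,.0285)
im,S,N=rim(w,G,.066,.075)
for lo,hi in((57,64),(63,70)):
    b=cv2.HoughCircles(im[...,1],cv2.HOUGH_GRADIENT,1,20,param1=60,param2=9,minRadius=lo,maxRadius=hi);print(None if b is None else [(G[0]+(x-N/2)/S,G[1]+(y-N/2)/S,2*r/S) for x,y,r in b[0][:2]])
im,S,N=rim(w,G,.1,.018);b=cv2.HoughCircles(im[...,1],cv2.HOUGH_GRADIENT,1,20,param1=50,param2=9,minRadius=48,maxRadius=57);print("floor",None if b is None else [(G[0]+(x-N/2)/S,G[1]+(y-N/2)/S,2*r/S) for x,y,r in b[0][:2]])
E
```

```text
26.57 [ 0.5433 -0.0446  0.1694] [-1.7997e+02 -1.0000e-02  9.0200e+01] gap 0.494 ff 36.0 [-0.6  0.  -0.8]
26.62 [ 0.5434 -0.0447  0.1696] [-1.7998e+02 -1.0000e-02  9.0190e+01] gap 0.496 ff 36.0 [-1.   0.8 -2.2]
[(np.float32(0.54074997), np.float32(0.02925), np.float32(0.0634)), (np.float32(0.55025), np.float32(0.03325), np.float32(0.060099997))]
[(np.float32(0.54174995), np.float32(0.02875), np.float32(0.065)), (np.float32(0.53125), np.float32(0.04375), np.float32(0.066))]
floor [(np.float32(0.54225), np.float32(0.02875), np.float32(0.051799998)), (np.float32(0.53274995), np.float32(0.03525), np.float32(0.0553))]
```

Pot centre is (0.5418, 0.0287), and its floor is concentric. I'll move over it and check the alignment before lowering.

Emit:
arm_command(
  deltas=[
    {"x": 0.2,"y": -0.003,"z": 0,"twist": -0.001},
    {"x": 0.2,"y": -0.003,"z": 0,"twist": 0},
    {"x": 0.095,"y": 0,"z": 0,"twist": 0},
    {"x": 0,"y": 0,"z": 0,"twist": 0},
    {"x": 0,"y": 0,"z": 0,"twist": 0},
  ],
)

```text
clock: 27.25
ee_pos: [0.5424, 0.0278, 0.1698]
tcp_rot: [180.0, 0.0, 90.3]
contact_force: [0.2, -0.3, -2.0]
finger_gap: 0.487
finger_force: 36.0
```

Emit:
arm_command(
  deltas=[
    {"x": 0,"y": 0,"z": 0.15,"twist": 0},
    {"x": 0,"y": 0,"z": 0.15,"twist": 0},
    {"x": 0,"y": 0,"z": 0,"twist": 0},
    {"x": 0,"y": 0,"z": 0,"twist": 0},
    {"x": 0,"y": 0,"z": 0,"twist": 0},
  ],
)

```text
clock: 27.88
ee_pos: [0.5434, 0.028, 0.1261]
tcp_rot: [179.9, 0.0, 90.2]
contact_force: [0.6, -0.8, -1.1]
finger_gap: 0.498
finger_force: 36.0
```

Emit:
arm_command(
  deltas=[
    {"x": 0.009,"y": -0.004,"z": 0.1,"twist": 0},
    {"x": 0,"y": 0,"z": 0.15,"twist": 0},
    {"x": 0,"y": 0,"z": 0.15,"twist": 0},
    {"x": 0,"y": 0,"z": 0.06,"twist": 0},
    {"x": 0,"y": 0,"z": 0,"twist": 0},
  ],
)

```text
clock: 28.5
ee_pos: [0.5409, 0.0297, 0.0548]
tcp_rot: [-179.9, 0.0, 90.3]
contact_force: [0.8, 0.0, -1.4]
finger_gap: 0.496
finger_force: 36.0
```

Emit:
arm_command(
  deltas=[
    {"x": 0,"y": 0,"z": 0,"twist": 0},
    {"x": 0,"y": 0,"z": 0,"twist": 0},
  ],
)

```text
clock: 28.75
ee_pos: [0.5427, 0.0297, 0.0568]
tcp_rot: [179.9, 0.0, 90.3]
contact_force: [0.4, 0.9, -0.5]
finger_gap: 0.49
finger_force: 36.0
```

No lateral contact. I'll lower slowly to the floor, expected at TCP z ≈ 0.047.

Emit:
arm_command(
  deltas=[
    {"x": 0,"y": 0,"z": 0.025,"twist": 0},
    {"x": 0,"y": 0,"z": 0.02,"twist": 0},
    {"x": 0,"y": 0,"z": 0,"twist": 0},
    {"x": 0,"y": 0,"z": 0,"twist": 0},
  ],
)

```text
clock: 29.25
ee_pos: [0.5416, 0.0297, 0.0489]
tcp_rot: [-180.0, -0.0, 90.3]
contact_force: [0.8, -1.1, -1.6]
finger_gap: 0.495
finger_force: 36.0
```

Emit:
arm_command(
  deltas=[
    {"x": 0,"y": 0,"z": 0.012,"twist": 0},
    {"x": 0,"y": 0,"z": 0,"twist": 0},
    {"x": 0,"y": 0,"z": 0,"twist": 0},
  ],
)

```text
clock: 29.62
ee_pos: [0.542, 0.0297, 0.0474]
tcp_rot: [180.0, 0.0, 90.3]
contact_force: [0.3, -0.1, 0.5]
finger_gap: 0.493
finger_force: 36.1
```

It has just touched the floor at the expected height. I'll release and lift.

Emit:
arm_command(
  deltas=[
    {"x": 0,"y": 0,"z": 0,"twist": 0},
    {"x": 0,"y": 0,"z": 0,"twist": 0},
    {"x": 0,"y": 0,"z": 0,"twist": 0},
  ],
  jaw=0.6,
)

```text
clock: 30.0
ee_pos: [0.5417, 0.0297, 0.0472]
tcp_rot: [-180.0, -0.0, 90.3]
contact_force: [0.2, -0.4, -0.2]
finger_gap: 0.8
finger_force: 0.0
```

Emit:
arm_command(
  deltas=[
    {"x": 0,"y": 0,"z": -0.1,"twist": 0},
    {"x": 0,"y": 0,"z": -0.3,"twist": 0},
    {"x": 0,"y": 0,"z": -0.4,"twist": 0},
    {"x": -0.4,"y": 0,"z": -0.1,"twist": 0},
    {"x": -0.4,"y": 0,"z": 0,"twist": 0},
  ],
)

```text
clock: 30.62
ee_pos: [0.5447, -0.0914, 0.1868]
tcp_rot: [179.6, 0.1, 90.4]
contact_force: [1.1, 0.1, -1.3]
finger_gap: 0.804
finger_force: 0.0
```

Emit:
arm_command(
  deltas=[
    {"x": -0.3,"y": 0,"z": 0,"twist": 0},
    {"x": -0.2,"y": 0,"z": 0,"twist": 0},
    {"x": 0,"y": 0,"z": 0,"twist": 0},
    {"x": 0,"y": 0,"z": 0,"twist": 0},
  ],
)

```text
clock: 31.12
ee_pos: [0.5427, -0.1648, 0.1828]
tcp_rot: [180.0, -0.0, 90.2]
contact_force: [-0.8, -0.1, 0.0]
finger_gap: 0.799
finger_force: 0.0
```

```bash
python3 - <<'E'
from h import *
st();a=optics.camera("scene")["image"];b=optics.camera("top")["image"]
cv2.imwrite("pics/fin.png",np.hstack([cv2.resize(a[130:280,220:420],(400,300),interpolation=cv2.INTER_CUBIC),cv2.resize(b[100:280,180:420],(400,300),interpolation=cv2.INTER_CUBIC)]))
E
```

```text
31.12 [ 0.5427 -0.1648  0.1828] [ 1.7997e+02 -2.0000e-02  9.0240e+01] gap 0.799 ff 0.0 [-0.8 -0.1  0. ]
```

View pics/fin.png

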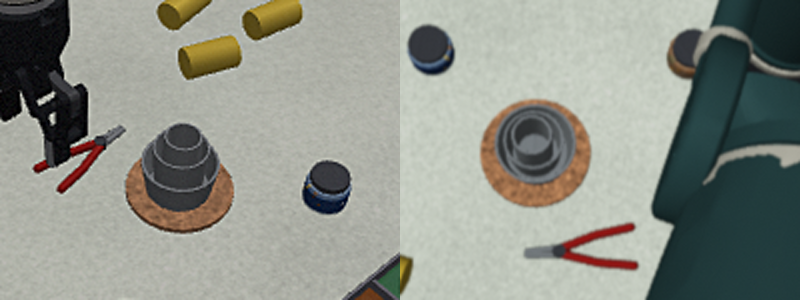

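Both views show the three vessels nested upright on the coaster, at (182,165) in the scene half and (535,142) in the top half. The jars and pliers look undisturbed and the gripper is clear.

```bash
python3 -c "
from rig import arm
print(arm.sign_off())"
```

```text
the job is handed in; nothing more can be done
None
```

The cup was stood upright on the bare table and released, then the pot was nested in the dish and the cup in the pot, all mouth up on the coaster; the job was handed in at about 31 s, with no judging result returned.

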